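# Weigh down the domed pots from the bench drawer

## Robot

A 6-joint arm with a two-finger parallel gripper is mounted at the origin on the work surface. World frame = base frame: x ahead of the robot, y to its left, z up, the work surface at z = 0. Lengths are in m, angles in rad, forces in N, time in s.
With the tool pointing down it reaches from about 0.25 to 0.8 m from the base axis. Payload 3.9 kg.
Tool frame: the origin (TCP) lies at the very end of the fingers, on their centre line; the grasp point (between the pads) lies manip.tcp_to_grasp behind it (manip.tcp_to_grasp is the distance from the TCP to the grasp point, in m); z points along the fingers, y is the line along which they close (so a half turn about z gives the same grasp; the last joint's range is limited). The gripper opens to 85 mm and grips with 20 to 120 N. Pads are 22 mm wide; open, the fingers measure 114 mm over their backs; the gripper's body (76 mm by 85 mm) begins 54 mm behind the grasp point. The pads swing forward as they close: fully open they stand 13 mm farther back than shut.
Start: joints at [-1.344, 0.26, -0.138, 1.173, 0, 1.571], TCP at [0.118, -0.512, 0.195] pointing down, gripper open.
Joint ranges: [-2.78, 2.78], [-0.83, 1.72], [-1.28, 1.37], [-1.9, 2.12], [-1.57, 1.48], [-3.14, 3.14]. Speed limits (rad/s): [2.57, 2.57, 3.14, 3.14, 3.14, 3.14].

## Interface

Orientations are given as [roll, pitch, yaw] about the fixed x, y, z axes, in that order (R = Rz(yaw) Ry(pitch) Rx(roll)).
In Python, from cell import status, vision, job_done, manip gives the robot as it stands.
- The arm moves only by the tool send_rows, never from a script. Its arguments are lists of equal length, an entry for each row: "travel": the shift along the tool's x, y, z in m, a list of three; "dr": the turn, a rotation vector about the tool's x, y, z in units of 6 degrees (1.0 is 6 degrees), a list of three; "fingers": the finger opening in m, from 0 to 0.0854. A call has 1 to 12 rows; each row shifts and turns the commanded pose from where the row before left it, along the tool's axes as they then stand; what a row does not reach is not made up. A row lasts 1/12 s, in which the tool goes at most 41.7 mm and 7.16 degrees, less where a joint would pass 70% of its speed; a pose out of reach is approached as far as the arm can. A call with a gripper value outside its range is refused whole. The fingers move at their own pace and stop on an object; "newtons" is the grip in N (left out, the last holds). Time passes only in rows, so rows that do not move let the fingers close. It gives the time, the measured TCP pose, the force, the opening and the grip force at its end, in the units of the state.
- status.get_obs(): the state, without advancing time (a new reading comes with each control period).
- vision.grab_frame(name): name is "scene" or "top"; returns the picture (480x640x3 uint8, red, green, blue); there is no depth.
- vision.camera_info(name): a dict with "mtx" (3x3 intrinsics, pixels), "k1" (the pictures are not rectified: a ray, as slopes to the right and down, at radius r is drawn at 1 + k1 r^2 times it, then the intrinsics apply), "R" (3x3) and "t" (3): a world point X has camera coordinates R X + t. Camera axes: x right, y down, z forward; pixel columns grow to the right and rows downward; lengths in m; the calibration is good to about 2 mm. A picture is of the moment at which its call begins. camera_info takes no time and is no camera call.
- job_done(): hands the job in; it is judged then, once.
The state is a dict: "time": time; "qpos": joint angles; "joint_vel": joint speeds; "tau": joint torques, N m; "tool_pos": TCP position; "orientation": TCP orientation; "wrist_force": force on the tool from outside, world axes, zero at the start; "wrist_torque": the same for the moment, N m; "opening": finger opening in m; "finger_force": force on a finger pad.
Only numpy, scipy, OpenCV 4.12 (cv2) and the standard library are available. Lean on these libraries where they do the work, as an engineer would, in place of code of your own. Each camera call takes 0.05 s, during which the arm holds its last target. There are 200 camera calls.

## Task

The gaskets of the sterilising pots need pressing down. First move the red-capped bottle out of the drawer's way and stand it on the square rubber mat, then pull the drawer out to its stop, and balance every slab weight from it flat on the middle of a pot's domed lid, at most one weight to a pot. Then push the drawer fully shut; leave the cup and the amber jar where they are.

Things in the scene. Friction and masses are not known exactly. Their poses are not given: they have to be found in the camera images.
- unit_front (a point): middle of the lower front edge of a fixed white bench drawer unit, 260 deep x 280 wide x 100 mm high; point on the bench below the shut drawer front; x points straight into the unit, y along the front, z up. Its one drawer: floor top 22 mm above the bench, 238 mm wide inside, side walls up to 78 mm, front panel 15 mm thick and up to about 88 mm
- unit_drawer0_handle (a point): middle of the black bar handle of the drawer: a level bar 11 mm thick, 120 mm long along the unit's y, its middle 35 mm out from the drawer's front panel, 62 mm above the bench; moves with the drawer. A fixed tube rack, 85 mm high, stands on the back of the unit
- unit_drawer0 (a joint): how far the drawer is out, in m, along -x of unit_front: 0 shut, 0.1816 at its stop
- mat: square black rubber mat fixed on the bench, 150 x 150 x 4 mm, no rim; origin under its centre, z up
- bottle: squat white plastic reagent bottle with a wide red screw cap, 64 mm diameter, 75 mm high, straight-sided up to 40 mm, cap 56 mm across; origin at the centre of its underside, z up its axis; 0.2 kg; stands in front of the drawer at the start
- pot0: squat steel pot with a domed lid, 133 mm diameter, 80 mm high to the top of the dome, fixed; origin at the centre of its underside, z up
- pot0_top (a point): top of that pot's domed lid (radius of curvature about 100 mm), 80 mm above the bench, z up
- pot1: squat steel pot with a domed lid, 133 mm diameter, 95 mm high to the top of the dome, fixed; origin at the centre of its underside, z up
- pot1_top (a point): top of that pot's domed lid (radius of curvature about 100 mm), 95 mm above the bench, z up
- pot2: squat steel pot with a domed lid, 133 mm diameter, 110 mm high to the top of the dome, fixed; origin at the centre of its underside, z up
- pot2_top (a point): top of that pot's domed lid (radius of curvature about 100 mm), 110 mm above the bench, z up
- weight0: dark steel slab weight with rubber-faced flats, 64 (own x) x 45 (y) x 26 mm thick (z), 0.45 kg; origin at the centre of its underside; the same either side up. Lies in the drawer at the start; may be absent
- weight0_mid (a point): centre of that slab weight
- weight1: dark steel slab weight with rubber-faced flats, 64 (own x) x 45 (y) x 26 mm thick (z), 0.45 kg; origin at the centre of its underside; the same either side up. Lies in the drawer at the start; may be absent
- weight1_mid (a point): centre of that slab weight
- weight2: dark steel slab weight with rubber-faced flats, 64 (own x) x 45 (y) x 26 mm thick (z), 0.45 kg; origin at the centre of its underside; the same either side up. Lies in the drawer at the start; may be absent
- weight2_mid (a point): centre of that slab weight
- cup: bystander: white plastic cup, 72 mm diameter, 90 mm high; origin at the centre of its underside; leave alone
- jar: bystander: amber glass jar, 70 mm diameter, 100 mm high; origin at the centre of its underside; leave alone
There are look-alikes about, which are no part of the job. Leave any green or turquoise look-alike of the bottle alone.

How it is judged:
On the way, in this order (a step that is already met when the one before it is completed fails the run):
1. the bottle stands upright on the mat (x of bottle in the frame of mat between -0.06 and 0.06 m and y of bottle in the frame of mat between -0.06 and 0.06 m and z of bottle in the frame of mat between 0.002 and 0.012 m and angle between bottle's own z axis and vertical below 0.12 rad and linear speed of bottle below 0.03 m/s), for 0.2 s.
2. the drawer is pulled out to its stop (value of joint unit_drawer0 above 0.172 m), for 0.2 s.
3. every weight lies balanced on a pot's dome, one to a pot, while the drawer is still open (((horizontal distance between weight0_mid and pot0_top below 0.022 m and z of weight0_mid in the frame of pot0_top between 0.004 and 0.022 m and angle between the z axis of weight0 and the z axis of pot0, either way round below 0.25 rad and linear speed of weight0 below 0.03 m/s) or (horizontal distance between weight0_mid and pot1_top below 0.022 m and z of weight0_mid in the frame of pot1_top between 0.004 and 0.022 m and angle between the z axis of weight0 and the z axis of pot1, either way round below 0.25 rad and linear speed of weight0 below 0.03 m/s) or (horizontal distance between weight0_mid and pot2_top below 0.022 m and z of weight0_mid in the frame of pot2_top between 0.004 and 0.022 m and angle between the z axis of weight0 and the z axis of pot2, either way round below 0.25 rad and linear speed of weight0 below 0.03 m/s)) and ((horizontal distance between weight1_mid and pot0_top below 0.022 m and z of weight1_mid in the frame of pot0_top between 0.004 and 0.022 m and angle between the z axis of weight1 and the z axis of pot0, either way round below 0.25 rad and linear speed of weight1 below 0.03 m/s) or (horizontal distance between weight1_mid and pot1_top below 0.022 m and z of weight1_mid in the frame of pot1_top between 0.004 and 0.022 m and angle between the z axis of weight1 and the z axis of pot1, either way round below 0.25 rad and linear speed of weight1 below 0.03 m/s) or (horizontal distance between weight1_mid and pot2_top below 0.022 m and z of weight1_mid in the frame of pot2_top between 0.004 and 0.022 m and angle between the z axis of weight1 and the z axis of pot2, either way round below 0.25 rad and linear speed of weight1 below 0.03 m/s)) and ((horizontal distance between weight2_mid and pot0_top below 0.022 m and z of weight2_mid in the frame of pot0_top between 0.004 and 0.022 m and angle between the z axis of weight2 and the z axis of pot0, either way round below 0.25 rad and linear speed of weight2 below 0.03 m/s) or (horizontal distance between weight2_mid and pot1_top below 0.022 m and z of weight2_mid in the frame of pot1_top between 0.004 and 0.022 m and angle between the z axis of weight2 and the z axis of pot1, either way round below 0.25 rad and linear speed of weight2 below 0.03 m/s) or (horizontal distance between weight2_mid and pot2_top below 0.022 m and z of weight2_mid in the frame of pot2_top between 0.004 and 0.022 m and angle between the z axis of weight2 and the z axis of pot2, either way round below 0.25 rad and linear speed of weight2 below 0.03 m/s)) and value of joint unit_drawer0 above 0.05 m), for 0.5 s.
At the end, for the whole second after the job is handed in: every weight present lies flat (within 0.25 rad) and still on a pot's domed lid, its centre within 22 mm of the dome's middle, one to a pot; the bottle stands upright on the mat; the drawer is shut to within 8 mm (all of step 1 and ((horizontal distance between weight0_mid and pot0_top below 0.022 m and z of weight0_mid in the frame of pot0_top between 0.004 and 0.022 m and angle between the z axis of weight0 and the z axis of pot0, either way round below 0.25 rad and linear speed of weight0 below 0.03 m/s) or (horizontal distance between weight0_mid and pot1_top below 0.022 m and z of weight0_mid in the frame of pot1_top between 0.004 and 0.022 m and angle between the z axis of weight0 and the z axis of pot1, either way round below 0.25 rad and linear speed of weight0 below 0.03 m/s) or (horizontal distance between weight0_mid and pot2_top below 0.022 m and z of weight0_mid in the frame of pot2_top between 0.004 and 0.022 m and angle between the z axis of weight0 and the z axis of pot2, either way round below 0.25 rad and linear speed of weight0 below 0.03 m/s)) and ((horizontal distance between weight1_mid and pot0_top below 0.022 m and z of weight1_mid in the frame of pot0_top between 0.004 and 0.022 m and angle between the z axis of weight1 and the z axis of pot0, either way round below 0.25 rad and linear speed of weight1 below 0.03 m/s) or (horizontal distance between weight1_mid and pot1_top below 0.022 m and z of weight1_mid in the frame of pot1_top between 0.004 and 0.022 m and angle between the z axis of weight1 and the z axis of pot1, either way round below 0.25 rad and linear speed of weight1 below 0.03 m/s) or (horizontal distance between weight1_mid and pot2_top below 0.022 m and z of weight1_mid in the frame of pot2_top between 0.004 and 0.022 m and angle between the z axis of weight1 and the z axis of pot2, either way round below 0.25 rad and linear speed of weight1 below 0.03 m/s)) and ((horizontal distance between weight2_mid and pot0_top below 0.022 m and z of weight2_mid in the frame of pot0_top between 0.004 and 0.022 m and angle between the z axis of weight2 and the z axis of pot0, either way round below 0.25 rad and linear speed of weight2 below 0.03 m/s) or (horizontal distance between weight2_mid and pot1_top below 0.022 m and z of weight2_mid in the frame of pot1_top between 0.004 and 0.022 m and angle between the z axis of weight2 and the z axis of pot1, either way round below 0.25 rad and linear speed of weight2 below 0.03 m/s) or (horizontal distance between weight2_mid and pot2_top below 0.022 m and z of weight2_mid in the frame of pot2_top between 0.004 and 0.022 m and angle between the z axis of weight2 and the z axis of pot2, either way round below 0.25 rad and linear speed of weight2 below 0.03 m/s)) and value of joint unit_drawer0 below 0.008 m); the robot touches nothing.
It fails at once if the cup is moved by more than 40 mm (distance of cup from where it was at the start of the episode above 0.04 m).
It fails at once if the jar is moved by more than 40 mm (distance of jar from where it was at the start of the episode above 0.04 m).
Of weight0, weight1, weight2 only 2 to 3 are there at a start; the rules pass over those that are not, and their reading is None.
At some moment in a run one of bottle may be knocked a few centimetres aside while the robot is not near it.
Once in a run the grip may slacken for a moment while it holds something.
It also fails if it takes over 210 s, if anything falls off the work surface, if the arm or the gripper's body presses on something with over 40 N, if the wrist force passes 120 N, or if a joint passes its speed limit or range.

## Working session

There is one attempt and no reset: what is moved stays moved. The work goes in short steps, Python scripts to look and compute and a tool call to move; the robot and the scene stay as the last step left them, time stands still between calls to the robot, and variables do not carry over. Pictures are saved under pics/ and viewed, at most 14 in all, crops included, and the job is handed in when it is done.

Besides the shell and the picture viewer there is one more tool, called by a JSON object that holds its "method" and its "body", one argument or row to a line. send_rows: Moves the arm, as the interface text tells. Its arguments: {"type":"object","properties":{"travel":{"type":"array"},"dr":{"type":"array"},"fingers":{"type":"array"},"newtons":{"type":"number"}},"required":["travel","dr","fingers"]}

```bash
ls; mkdir -p pics; python3 - <<'E'
from cell import status, vision, manip
import cv2
print(status.get_obs()); print(manip.tcp_to_grasp)
for n in("scene","top"):
    print(n,vision.camera_info(n)); cv2.imwrite(f"pics/{n}0.png",vision.grab_frame(n)[:,:,::-1])
E
```

```text
pics
{'time': 0.0, 'qpos': array([-1.34398232e+00,  2.60654250e-01, -1.39359542e-01,  1.17268381e+00,
       -1.08145713e-05,  1.57078262e+00]), 'joint_vel': array([8.61499611e-04, 6.84483427e-04, 9.02194812e-04, 5.30811580e-04,
       5.34892924e-05, 1.03918024e-03]), 'tau': array([ 4.14608739e-04, -4.05675387e+01,  2.53924638e+01,  1.87389180e-02,
       -5.88630405e-05, -4.91320563e-06]), 'tool_pos': array([ 0.11788945, -0.5108361 ,  0.19428417]), 'orientation': array([-3.13969138e+00,  1.07884902e-05,  2.26827731e-01]), 'wrist_force': array([ 0.83947193,  0.54191968, -0.32942681]), 'wrist_torque': array([-0.01382538, -0.01803347,  0.03126754]), 'finger_force': 0.0, 'opening': 0.0850917038835987}
0.0187
scene {'mtx': array([[526.13693691,   0.        , 310.02315283],
       [  0.        , 526.13693691, 239.90926592],
       [  0.        ,   0.        ,   1.        ]]), 'k1': -0.07206495736060839, 'R': array([[ 0.0623088 ,  0.99801601,  0.00903622],
       [ 0.61283231, -0.03111157, -0.7896003 ],
       [-0.78775261,  0.05473673, -0.61355498]]), 't': array([-0.05531271, -0.28553575,  1.8803856 ])}
top {'mtx': array([[493.95051746,   0.        , 317.87864088],
       [  0.        , 493.95051746, 239.9594121 ],
       [  0.        ,   0.        ,   1.        ]]), 'k1': -0.08404671248370074, 'R': array([[ 0.01865981, -0.99970315, -0.01566569],
       [-0.99477827, -0.01699089, -0.10063547],
       [ 0.10033942,  0.01746173, -0.99480002]]), 't': array([0.00899032, 0.60177372, 1.39217901])}
```

View pics/scene0.png

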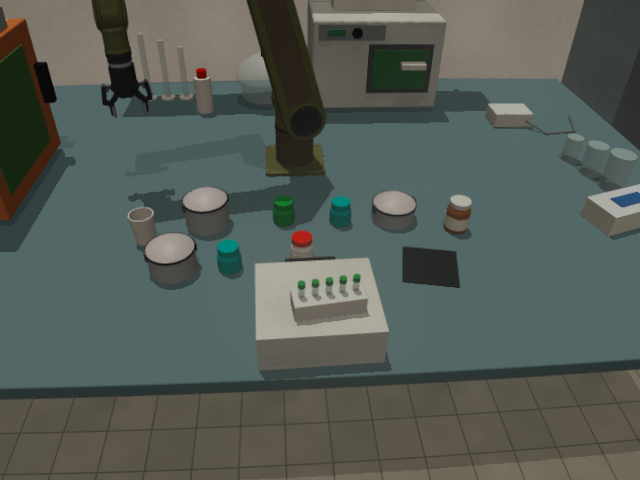

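View pics/top0.png

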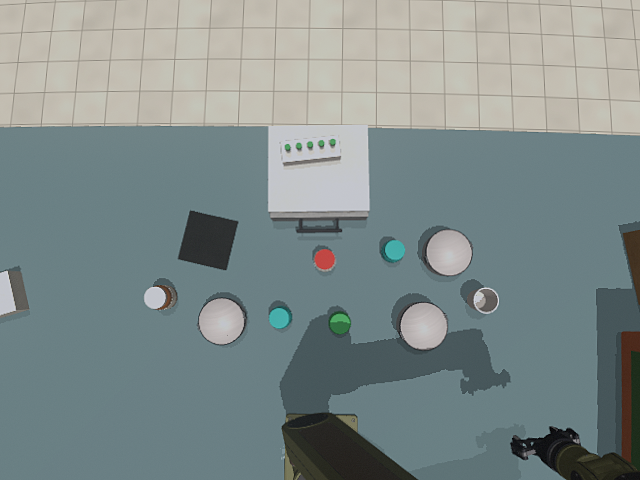

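Top view: red-capped bottle at (324,259). What it could be confused with: turquoise bottles (394,250) and (280,317), the green one (340,323), and the tall red-capped bottle in the scene view at (203,90). I choose the squat white one with the red cap in front of the handle (scene (302,245)). The mat is at (208,240), the pots at (221,321), (424,326) and (448,252), the jar at (158,297), the cup at (485,300), and the unit at (319,170) with its handle at (319,229).

```bash
cat > h.py <<'E'
import numpy as np, cv2
from cell import status, vision, manip
from scipy.spatial.transform import Rotation as Rt
C={n:vision.camera_info(n) for n in("scene","top")}
def ray(n,p):
    c=C[n]; d=np.array([c["k1"],0,0,0,0.])[[0,1,2,3,4]]
    s=cv2.undistortPoints(np.array([[p]],float),c["mtx"],d)[0,0]
    return -c["R"].T@c["t"], c["R"].T@np.array([*s,1])
def plane(n,p,z):
    o,d=ray(n,p); return o+d*(z-o[2])/d[2]
def tri(ps,pt):
    (a,u),(b,v)=ray("scene",ps),ray("top",pt)
    s=np.linalg.lstsq(np.c_[u,-v],b-a,rcond=None)[0]
    p,q=a+u*s[0],b+v*s[1]; return (p+q)/2, np.linalg.norm(p-q)
def proj(n,X):
    c=C[n]; x=c["R"]@np.asarray(X,float)+c["t"]; s=x[:2]/x[2]
    s=s*(1+c["k1"]*(s@s)); return c["mtx"][:2,:2]@s+c["mtx"][:2,2]
def grab(n,f=None):
    im=vision.grab_frame(n)[:,:,::-1].copy()
    if f: cv2.imwrite("pics/"+f,im)
    return im
def blobs(mask,amin=30):
    k,_,st,ce=cv2.connectedComponentsWithStats(mask.astype(np.uint8))
    return [(ce[i].round(1),st[i]) for i in range(1,k) if st[i][4]>=amin]
def red(im):
    b,g,r=[im[...,i].astype(int) for i in range(3)]; return (r>110)&(g<70)&(b<70)
E
python3 - <<'E'
from h import *
S=cv2.imread("pics/scene0.png");T=cv2.imread("pics/top0.png")
for n,im in(("s",S),("t",T)):
    for c,st in blobs(red(im)): print("red",n,c,st)
    hsv=cv2.cvtColor(im,cv2.COLOR_BGR2HSV)
    m=hsv[...,2]<45
    for c,st in blobs(m,300): print("dark",n,c,st)
    # bright pinkish domes/walls
    b,g,r=[im[...,i].astype(int) for i in range(3)]
    m=(r>g+3)&(r>140)
    for c,st in blobs(m,250):
        if st[4]<6000: print("lid",n,c,st)
cv2.imwrite("pics/crop1.png",np.hstack([cv2.resize(S[225:280,265:345],(400,275)),cv2.resize(T[215:270,284:364],(400,275))]))
E
```

```text
red s [200.5  69.7] [196  68  10   4  31]
red s [301.5 236.9] [292 231  20  13 213]
dark s [118.6  56.1] [  92    0   60  116 2603]
dark s [288.5  80.3] [ 247    0   79  168 7356]
dark s [ 19.2 120. ] [   0   45   51  150 4818]
dark s [396.4  65.9] [366  45  67  48 858]
dark s [44.5 81.8] [ 33  62  23  41 539]
dark s [429.9 267. ] [ 403  247   56   41 1873]
lid s [204.1 198.9] [183 187  43  24 763]
lid s [394.1 202.2] [374 191  41  23 716]
lid s [169.  247.7] [ 146  234   47   29 1068]
dark t [342.3 450.5] [ 282  413  135   67 4596]
dark t [578.  456.1] [ 510  412  130   68 3114]
lid t [448.7 251.8] [ 427  230   45   45 1469]
lid t [324.5 259.2] [314 249  22  21 351]
lid t [220.7 320.6] [ 199  299   45   45 1431]
lid t [423.5 325.4] [ 401  303   46   46 1565]
```

View pics/crop1.png

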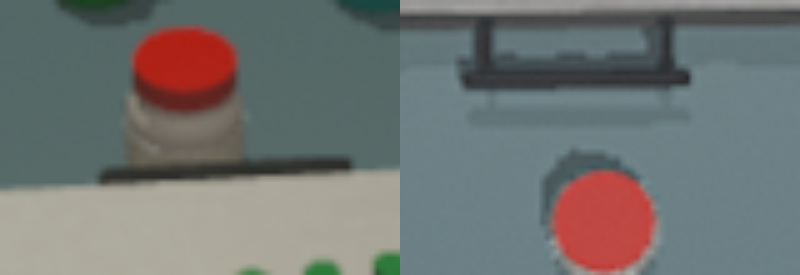

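Left: scene, a red cap on a white bottle behind the unit edge, cap top near (302,236). Right: top, the same bottle at (324,259) in front of the black handle bar. It is the right one.

```bash
python3 - <<'E'
from h import *
S=cv2.imread("pics/scene0.png");T=cv2.imread("pics/top0.png")
print("cap",tri((302,236.2),(324.5,259.2)))
def lidmask(im):
    b,g,r=[im[...,i].astype(int) for i in range(3)]; return ((r>g+3)&(r>140)).astype(np.uint8)
ms,mt=lidmask(S),lidmask(T)
def ell(m,c):
    cs,_=cv2.findContours(m,0,1)
    k=min(cs,key=lambda k:np.hypot(*(k.mean((0,1))-c)) if len(k)>30 else 1e9); return cv2.fitEllipse(cv2.convexHull(k))
for a,b in (((204,199),(423,325)),((394,202),(220,320)),((169,248),(448,252))):
    es,et=ell(ms,a),ell(mt,b)
    p,e=tri(es[0],et[0]); print("pot",np.round(es[0],1),np.round(es[1],1),np.round(et[0],1),np.round(et[1],1),p.round(4),e.round(4))
# mat
for n,im,c in(("scene",S,(430,267)),("top",T,(208,240))):
    m=(im.max(2)<60).astype(np.uint8); 
    k,l,st,ce=cv2.connectedComponentsWithStats(m); mm=(l==l[c[1],c[0]]).astype(np.uint8)
    cs,_=cv2.findContours(mm,0,1); k=max(cs,key=cv2.contourArea)
    q=cv2.approxPolyDP(cv2.convexHull(k),8,True)[:,0]; P=np.array([plane(n,x,0.004) for x in q.astype(float)])
    print("mat",n,P.round(3).tolist(),P.mean(0).round(4),np.linalg.norm(np.diff(P,axis=0),axis=1).round(3))
# unit top
m=(T.min(2)>165).astype(np.uint8); k,l,st,ce=cv2.connectedComponentsWithStats(m)
for n in range(1,k):
    if st[n][4]>2500: print("white",st[n],ce[n])
m2=(T.max(2)<75).astype(np.uint8)
for c,st in blobs(m2[215:240,285:350],20): print("hdl",c+[285,215],st)
print("cupxy",plane("top",(485,300),.09),"jar",plane("top",(156,297),.1))
for p in((394,250),(280,317),(340,323)): print("look",plane("top",p,.07).round(3))
cv2.imwrite("pics/crop2.png",np.hstack([cv2.resize(T[118:243,258:380],(400,410)),cv2.resize(S[250:365,240:390],(400,307)) if 0 else cv2.resize(S[250:365,240:390],(400,410))]))
E
```

```text
cap (array([ 0.54373679, -0.00055838,  0.07297799]), np.float64(0.00025770815591043863))
pot [204.1 198.8] [22.7 42.2] [423.5 325.7] [45.9 46.4] [ 0.3657 -0.2755  0.0843] 0.003
pot [394.  202.2] [22.  40.6] [221.  320.9] [44.6 45.4] [0.3657 0.2859 0.0542] 0.0026
pot [169.  247.6] [28.1 47.7] [448.7 252.2] [44.2 45.3] [ 0.5695 -0.3494  0.0683] 0.0026
mat scene [[0.518, 0.287, 0.004], [0.548, 0.429, 0.004], [0.687, 0.4, 0.004], [0.66, 0.258, 0.004]] [0.6033 0.3435 0.004 ] [0.146 0.142 0.145]
mat top [[0.684, 0.403, 0.004], [0.654, 0.261, 0.004], [0.514, 0.291, 0.004], [0.544, 0.43, 0.004]] [0.5989 0.3461 0.004 ] [0.146 0.143 0.142]
white [ 239   93  137  119 9289] [322.54946711 161.47884595]
hdl [315.3 226.7] [  0   3  57  15 264]
cupxy [ 0.43795155 -0.44245368  0.09      ] jar [0.42931955 0.46058196 0.1       ]
look [ 0.573 -0.194  0.07 ]
look [0.382 0.12  0.07 ]
look [ 0.368 -0.046  0.07 ]
```

View pics/crop2.png

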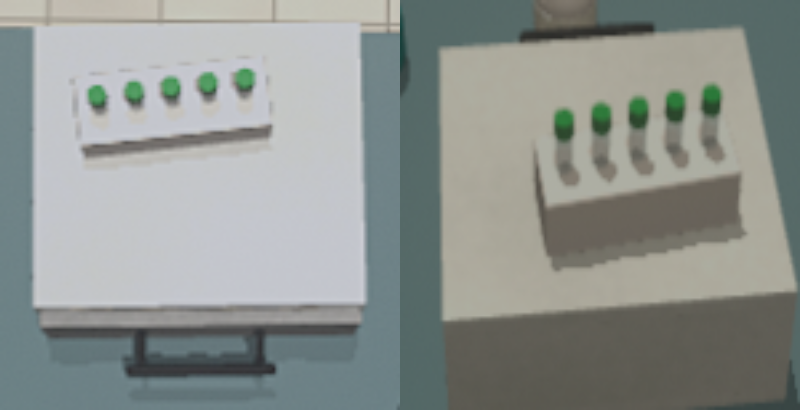

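Left: the unit's front top edge at crop row about 306, handle bar ends at crop (126,370) and (275,369), which is top (296.4,230.8)/(341.9,230.5). Right: the same bar in the scene view, ends about (285,260)/(335.6,257.8). The rim heights give pot2 at (0.366,-0.276), pot0 at (0.366,0.286) and pot1 at (0.570,-0.349), each 26 mm below its dome top, which agrees with the text.

{"method": "send_rows", "body": {
  "travel": [
    [0,0,0],
    [0,0,0],
    [0.025,-0.03,0],
    [0.025,-0.03,0],
    [0.025,-0.03,0],
    [0.025,-0.03,0],
    [0.025,-0.03,0],
    [0.025,-0.03,0],
    [0.025,-0.03,0],
    [0.025,-0.03,0],
    [0.025,-0.03,0],
    [0.025,-0.03,0]
  ],
  "dr": [
    [0,0,1.08],
    [0,0,1.08],
    [0,0,0],
    [0,0,0],
    [0,0,0],
    [0,0,0],
    [0,0,0],
    [0,0,0],
    [0,0,0],
    [0,0,0],
    [0,0,0],
    [0,0,0]
  ],
  "fingers": [0.0854,0.0854,0.0854,0.0854,0.0854,0.0854,0.0854,0.0854,0.0854,0.0854,0.0854,0.0854],
  "newtons": 40
}}

```text
time: 1.1
tool_pos: [0.3684, -0.2095, 0.1949]
orientation: [-3.142, 0.0, 0.0]
wrist_force: [0.7, -0.4, -0.3]
opening: 0.0856
finger_force: 0.0
```

```bash
python3 - <<'E'
from h import *
a,b=tri((285,260),(296.4,230.8)),tri((335.6,257.8),(341.9,230.5))
# scene left = world -y ; top left = +y
a,b=tri((285,259.5),(341.9,230.5)),tri((335.6,257.5),(296.4,230.8))
print(a,b)
for p in((296.4,230.8),(341.9,230.5)): print(plane("top",p,.0675).round(4))
f=lambda x,y:(258+x/3.279,118+y/3.28)
for p in((33,306),(366,304),(36,25),(361,24)): print(plane("top",f(*p),.1).round(4))
for p in ((40,330),(359,327)): print("drawer low",plane("top",f(*p),.088).round(4))
E
```

```text
(array([ 0.62619257, -0.04820781,  0.06279712]), np.float64(0.00037854874855794857)) (array([0.62340802, 0.08117684, 0.06155531]), np.float64(0.0016605874705482985))
[0.6226 0.08   0.0675]
[ 0.6256 -0.0479  0.0675]
[0.6717 0.1576 0.1   ]
[ 0.678  -0.1224  0.1   ]
[0.9166 0.1627 0.1   ]
[ 0.9213 -0.1168  0.1   ]
drawer low [0.6531 0.1525 0.088 ]
drawer low [ 0.6601 -0.1177  0.088 ]
```

{"method": "send_rows", "body": {
  "travel": [
    [0.025,-0.03,0],
    [0.025,-0.03,0],
    [0.025,-0.03,0],
    [0.025,-0.03,0],
    [0.025,-0.03,0],
    [0.025,-0.03,0],
    [0.026,-0.029,0],
    [0,0,0],
    [0,0,0.03],
    [0,0,0.03],
    [0,0,0.03],
    [0,0,0.02]
  ],
  "dr": [
    [0,0,0],
    [0,0,0],
    [0,0,0],
    [0,0,0],
    [0,0,0],
    [0,0,0],
    [0,0,0],
    [0,0,0],
    [0,0,0],
    [0,0,0],
    [0,0,0],
    [0,0,0]
  ],
  "fingers": [0.0854,0.0854,0.0854,0.0854,0.0854,0.0854,0.0854,0.0854,0.0854,0.0854,0.0854,0.0854]
}}

```text
time: 2.1
tool_pos: [0.5414, -0.0024, 0.0821]
orientation: [3.141, 0.004, 0.001]
wrist_force: [-0.8, -0.0, -0.5]
opening: 0.0849
finger_force: 0.0
```

```bash
python3 - <<'E'
from h import *
im=grab("scene","s1.png"); t=grab("top","t1.png")
for c,st in blobs(red(im)): print("s",c,st)
for c,st in blobs(red(t)): print("t",c,st)
print(status.get_obs()["tool_pos"])
E
```

```text
s [200.5  69.7] [196  68  10   4  31]
s [301.1 236.4] [292 230  20  13 200]
[ 0.53935938 -0.00253581  0.08115361]
```

{"method": "send_rows", "body": {
  "travel": [
    [0.002,-0.001,0.024],
    [0,0,0.024],
    [0,0,0.022],
    [0,0,0],
    [0,0,0],
    [0,0,0],
    [0,0,0],
    [0,0,0],
    [0,0,0],
    [0,0,0]
  ],
  "dr": [
    [0,0,0],
    [0,0,0],
    [0,0,0],
    [0,0,0],
    [0,0,0],
    [0,0,0],
    [0,0,0],
    [0,0,0],
    [0,0,0],
    [0,0,0]
  ],
  "fingers": [0.0854,0.0854,0.0854,0.0854,0,0,0,0,0,0],
  "newtons": 50
}}

```text
time: 3.03
tool_pos: [0.5481, -0.0013, 0.0176]
orientation: [3.141, -0.005, 0.001]
wrist_force: [-1.6, 0.3, 6.9]
opening: 0.0544
finger_force: 53.6
```

```bash
python3 - <<'E'
from h import *
im=grab("scene"); t=grab("top"); o=status.get_obs(); print(o["tool_pos"],o["opening"],o["wrist_force"],o["finger_force"])
for c,st in blobs(red(im)): print("s",c,st)
cv2.imwrite("pics/crop3.png",np.hstack([cv2.resize(im[190:280,240:360],(400,300)),cv2.resize(t[200:300,260:393],(400,300))]))
E
```

```text
[ 0.5480265  -0.00133968  0.01762332] 0.05482661218308078 [ 0.44166152 -0.25804538  6.62564198] 53.57713580131531
s [200.5  69.7] [196  68  10   4  31]
s [299.1 233.8] [292 231  15   7  76]
s [302.5 240.2] [294 238  17   5  54]
```

View pics/crop3.png

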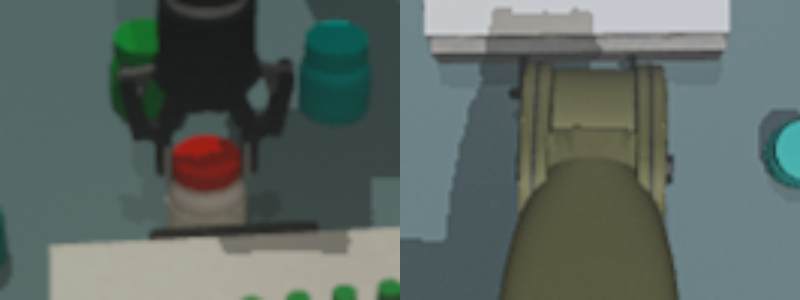

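The scene crop shows the fingers on the cap and shoulder (cap at crop (205,165)), and the opening of 55 mm matches the 56 mm cap. Lift and check.

{"method": "send_rows", "body": {
  "travel": [
    [0,0,-0.01],
    [0,0,-0.02],
    [0,0,-0.03],
    [0,0,-0.03],
    [0,0,0],
    [0,0,0]
  ],
  "dr": [
    [0,0,0],
    [0,0,0],
    [0,0,0],
    [0,0,0],
    [0,0,0],
    [0,0,0]
  ],
  "fingers": [0,0,0,0,0,0],
  "newtons": 60
}}

```text
time: 3.63
tool_pos: [0.5479, -0.0013, 0.1079]
orientation: [3.142, -0.006, 0.001]
wrist_force: [0.4, -0.3, -0.6]
opening: 0.0547
finger_force: 63.7
```

```bash
python3 - <<'E'
from h import *
im=grab("scene"); t=grab("top"); o=status.get_obs(); print(o["tool_pos"],o["opening"],o["wrist_force"],o["finger_force"])
for c,st in blobs(red(im)): print("s",c,st)
cv2.imwrite("pics/crop4.png",cv2.resize(im[150:280,220:393],(640,480)))
E
```

```text
[ 0.54510785 -0.00129906  0.10493707] 0.05460874999581432 [-0.31280554  0.2088534  -2.39875129] 63.697346448898315
s [200.5  69.7] [196  68  10   4  31]
s [298.1 206. ] [291 203  14   7  76]
s [301.9 212.1] [293 210  18   5  55]
```

View pics/crop4.png

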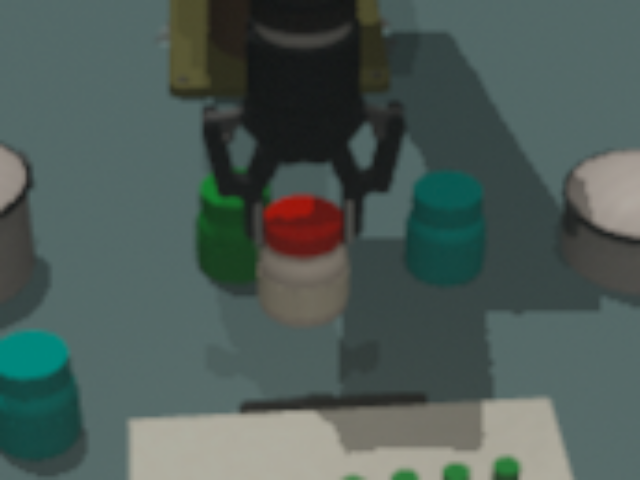

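The picture shows the bottle held upright by its red cap at (303,225), bottom clear of the bench. Carry it to the mat.

{"method": "send_rows", "body": {
  "travel": [
    [0.005,-0.02,-0.01],
    [0.005,-0.035,0],
    [0.005,-0.035,0],
    [0.005,-0.035,0],
    [0.005,-0.035,0],
    [0.005,-0.035,0],
    [0.005,-0.035,0],
    [0.005,-0.035,0],
    [0.005,-0.035,0],
    [0.005,-0.035,0],
    [0.005,-0.011,0],
    [0,0,0]
  ],
  "dr": [
    [0,0,0],
    [0,0,0],
    [0,0,0],
    [0,0,0],
    [0,0,0],
    [0,0,0],
    [0,0,0],
    [0,0,0],
    [0,0,0],
    [0,0,0],
    [0,0,0],
    [0,0,0]
  ],
  "fingers": [0,0,0,0,0,0,0,0,0,0,0,0]
}}

```text
time: 4.73
tool_pos: [0.5803, 0.1996, 0.1351]
orientation: [-3.01, 0.003, 0.256]
wrist_force: [0.7, -1.5, -2.1]
opening: 0.0548
finger_force: 63.8
```

{"method": "send_rows", "body": {
  "travel": [
    [0,0,0.03],
    [0,0,0.03],
    [0,0,0.015],
    [0,0,0.008],
    [0,0,0.004],
    [0,0,0],
    [0,0,0]
  ],
  "dr": [
    [0,0,0],
    [0,0,0],
    [0,0,0],
    [0,0,0],
    [0,0,0],
    [0,0,0],
    [0,0,0]
  ],
  "fingers": [0,0,0,0,0,0,0]
}}

```text
time: 5.32
tool_pos: [0.5792, 0.2049, 0.0509]
orientation: [-3.006, 0.0, 0.262]
wrist_force: [0.7, 1.0, -1.3]
opening: 0.0545
finger_force: 63.8
```

```bash
python3 - <<'E'
from h import *
o=status.get_obs(); print(o["tool_pos"],o["orientation"],o["qpos"].round(3),o["wrist_force"])
E
```

```text
[0.57915501 0.20492518 0.05094534] [-3.00616434e+00  3.29192662e-04  2.61737998e-01] [ 0.262  0.5   -0.166  0.905  0.135  3.141] [ 0.71391893  0.98060207 -1.30408704]
```

{"method": "send_rows", "body": {
  "travel": [
    [0,0,-0.02],
    [0,0,-0.02],
    [0,0,0],
    [0,0,0],
    [0,0,0],
    [0,0,0],
    [0,0,0],
    [0,0,0],
    [0,0,0]
  ],
  "dr": [
    [0,0,-1],
    [0,0,-1],
    [0,0,-1],
    [0,0,-1],
    [0,0,-1],
    [0,0,0],
    [-0.7,0,0],
    [-0.6,0,0],
    [0,0,0]
  ],
  "fingers": [0,0,0,0,0,0,0,0,0]
}}

```text
time: 6.07
tool_pos: [0.5788, 0.2016, 0.0912]
orientation: [3.123, -0.068, 0.782]
wrist_force: [-0.6, 0.6, -2.7]
opening: 0.0541
finger_force: 64.1
```

```bash
cat >> h.py <<'E'
def togo(target):
    o=status.get_obs(); R=Rt.from_euler("xyz",o["orientation"])
    d=np.asarray(target)-o["tool_pos"]
    print("pos",o["tool_pos"].round(4),"rpy",o["orientation"].round(3),"q",o["qpos"].round(2),"F",o["wrist_force"].round(1),"open",round(o["opening"],4),"tool-shift",R.inv().apply(d).round(4))
E
python3 -c "
from h import *
togo([.601,.345,.12])"
```

```text
pos [0.5788 0.2016 0.0912] rpy [ 3.123 -0.068  0.782] q [ 0.33  0.41 -0.19  0.9   0.01  2.69] F [-0.6  0.6 -2.7] open 0.0541 tool-shift [ 0.1185 -0.0857 -0.0224]
```

```bash
cat >> h.py <<'E'
def turn(yaw):
    R=Rt.from_euler("xyz",status.get_obs()["orientation"])
    v=(R.inv()*Rt.from_euler("xyz",[np.pi,0,yaw])).as_rotvec()
    print("dr units",(np.degrees(v)/6).round(2))
E
python3 -c "
from h import *
turn(.782)"
```

```text
dr units [ 0.18 -0.65 -0.01]
```

{"method": "send_rows", "body": {
  "travel": [
    [0,0,0],
    [0.023,-0.017,0],
    [0.023,-0.017,0],
    [0.023,-0.017,0],
    [0.024,-0.017,0],
    [0.024,-0.018,0],
    [0,0,0],
    [0,0,0]
  ],
  "dr": [
    [0.18,-0.65,0],
    [0,0,0],
    [0,0,0],
    [0,0,0],
    [0,0,0],
    [0,0,0],
    [0,0,0],
    [0,0,0]
  ],
  "fingers": [0,0,0,0,0,0,0,0]
}}

```text
time: 6.73
tool_pos: [0.6029, 0.3451, 0.0898]
orientation: [-3.14, 0.001, 0.782]
wrist_force: [0.0, -0.1, -1.4]
opening: 0.0544
finger_force: 64.2
```

```bash
python3 - <<'E'
from h import *
togo([.601,.345,.0205]);turn(.782)
im=grab("scene")
cv2.imwrite("pics/crop5.png",cv2.resize(im[150:300,360:520],(640,600)))
E
```

```text
pos [0.6029 0.3451 0.0898] rpy [-3.14e+00  1.00e-03  7.82e-01] q [0.52 0.61 0.14 1.11 0.   2.88] F [ 0.  -0.1 -1.4] open 0.0544 tool-shift [-0.0014 -0.0012  0.0693]
dr units [-0.02  0.01 -0.  ]
```

View pics/crop5.png

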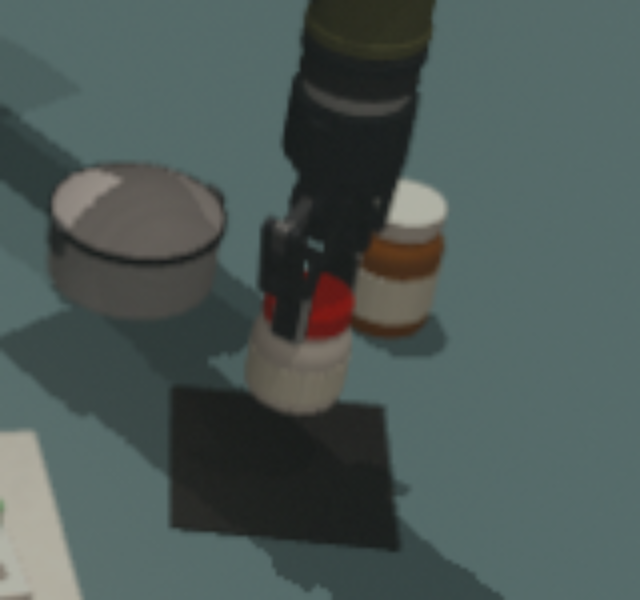

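The bottle hangs upright in the grip (crop (300,345)) above the far half of the mat, and lowering it will bring it to the middle. The jar is clear behind it.

{"method": "send_rows", "body": {
  "travel": [
    [0,0,0.025],
    [0,0,0.02],
    [0,0,0.012],
    [0,0,0.006],
    [0,0,0.004],
    [0,0,0],
    [0,0,0]
  ],
  "dr": [
    [0,0,0],
    [0,0,0],
    [0,0,0],
    [0,0,0],
    [0,0,0],
    [0,0,0],
    [0,0,0]
  ],
  "fingers": [0,0,0,0,0,0,0]
}}

```text
time: 7.37
tool_pos: [0.603, 0.3432, 0.0238]
orientation: [-3.141, 0.0, 0.78]
wrist_force: [-1.1, 0.4, -1.4]
opening: 0.0551
finger_force: 45.6
```

{"method": "send_rows", "body": {
  "travel": [
    [0,0,0.002],
    [0,0,0.002],
    [0,0,0],
    [0,0,0]
  ],
  "dr": [
    [0,0,0],
    [0,0,0],
    [0,0,0],
    [0,0,0]
  ],
  "fingers": [0,0,0,0]
}}

```text
time: 7.7
tool_pos: [0.6035, 0.344, 0.0217]
orientation: [3.141, -0.002, 0.781]
wrist_force: [-1.4, -2.2, 8.0]
opening: 0.0546
finger_force: 61.7
```

Contact. Release and rise, clear of the cup and jar.

{"method": "send_rows", "body": {
  "travel": [
    [0,0,0],
    [0,0,0],
    [0,0,0],
    [0,0,-0.02],
    [0,0,-0.03],
    [0,0,-0.03],
    [0,0,-0.03],
    [0,0,-0.03],
    [0,0,0],
    [0,0,0]
  ],
  "dr": [
    [0,0,0],
    [0,0,0],
    [0,0,0],
    [0,0,0],
    [0,0,0],
    [0,0,0],
    [0,0,0],
    [0,0,0],
    [0,0,0],
    [0,0,0]
  ],
  "fingers": [0.04,0.07,0.0854,0.0854,0.0854,0.0854,0.0854,0.0854,0.0854,0.0854]
}}

```text
time: 8.53
tool_pos: [0.6043, 0.3446, 0.1616]
orientation: [3.141, -0.004, 0.781]
wrist_force: [-0.3, -0.4, -0.7]
opening: 0.0854
finger_force: 0.0
```

```bash
python3 - <<'E'
from h import *
im=grab("scene");t=grab("top")
for c,st in blobs(red(im)): print("s",c,st)
for c,st in blobs(red(t)): print("t",c,st)
print(proj("scene",[.603,.344,.079]))
togo([.57,.0165,.16]); turn(np.pi/2+.022)
E
```

```text
s [200.5  69.7] [196  68  10   4  31]
s [434. 245.] [424 239  20  12 169]
t [202.8 236.2] [194 227  19  20 299]
[434.30410507 244.06909172]
pos [0.6022 0.3434 0.1581] rpy [-3.14e+00  2.00e-03  7.81e-01] q [0.52 0.57 0.27 1.27 0.   2.88] F [-0.1 -0.3 -0.3] open 0.0854 tool-shift [-0.2531  0.2094 -0.0016]
dr units [-0.02  0.02 -7.75]
```

The bottle's cap is at scene (434,245), top (203,236), which is where a standing bottle on the mat must show. Next the handle.

{"method": "send_rows", "body": {
  "travel": [
    [0,0,0],
    [0,0,0],
    [0,0,0],
    [0,0,0],
    [0,0,0],
    [0,0,0],
    [0,0,0],
    [-0.036,0.002,0],
    [-0.036,0.002,0],
    [-0.036,0.002,0],
    [-0.036,0.002,0],
    [-0.036,0.002,0]
  ],
  "dr": [
    [0,0,-1.1],
    [0,0,-1.1],
    [0,0,-1.11],
    [0,0,-1.11],
    [0,0,-1.11],
    [0,0,-1.11],
    [0,0,-1.11],
    [0,0,0],
    [0,0,0],
    [0,0,0],
    [0,0,0],
    [0,0,0]
  ],
  "fingers": [0.026,0.026,0.026,0.026,0.026,0.026,0.026,0.026,0.026,0.026,0.026,0.026]
}}

```text
time: 9.63
tool_pos: [0.615, 0.162, 0.1565]
orientation: [-3.136, 0.001, 1.594]
wrist_force: [0.3, 0.4, -0.1]
opening: 0.0261
finger_force: 0.0
```

{"method": "send_rows", "body": {
  "travel": [
    [-0.036,0.001,0],
    [-0.036,0.001,0],
    [-0.036,0.001,0],
    [-0.036,0.001,0],
    [0,0,0],
    [0,0,0]
  ],
  "dr": [
    [0,0,0],
    [0,0,0],
    [0,0,0],
    [0,0,0],
    [0,0,0],
    [0,0,0]
  ],
  "fingers": [0.026,0.026,0.026,0.026,0.026,0.026]
}}

```text
time: 10.13
tool_pos: [0.6225, 0.0179, 0.1569]
orientation: [-3.136, 0.0, 1.589]
wrist_force: [0.7, -0.3, -0.4]
opening: 0.026
finger_force: 0.0
```

```bash
python3 - <<'E'
from h import *
togo([.625,.0165,.043]); turn(np.pi/2+.022)
E
```

```text
pos [0.6225 0.0179 0.1569] rpy [-3.136  0.     1.589] q [0.03 0.45 0.05 1.18 0.   1.58] F [ 0.7 -0.3 -0.4] open 0.026 tool-shift [-0.0015  0.0031  0.1139]
dr units [-0.05  0.   -0.03]
```

{"method": "send_rows", "body": {
  "travel": [
    [0,0.002,0.03],
    [0,0,0.03],
    [0,0,0.02],
    [0,0,0.01],
    [0,0,0.01],
    [0,0,0.005],
    [0,0,0]
  ],
  "dr": [
    [0,0,0],
    [0,0,0],
    [0,0,0],
    [0,0,0],
    [0,0,0],
    [0,0,0],
    [0,0,0]
  ],
  "fingers": [0.026,0.026,0.026,0.026,0.026,0.026,0.026]
}}

```text
time: 10.72
tool_pos: [0.625, 0.0206, 0.053]
orientation: [-3.138, 0.0, 1.594]
wrist_force: [0.1, 0.6, -0.1]
opening: 0.0264
finger_force: 0.0
```

{"method": "send_rows", "body": {
  "travel": [
    [0,0,0.005],
    [0,0,0.005],
    [0,0,0],
    [0,0,0],
    [0,0,0],
    [0,0,0],
    [0,0,0]
  ],
  "dr": [
    [0,0,0],
    [0,0,0],
    [0,0,0],
    [0,0,0],
    [0,0,0],
    [0,0,0],
    [0,0,0]
  ],
  "fingers": [0.026,0.026,0,0,0,0,0],
  "newtons": 60
}}

```text
time: 11.3
tool_pos: [0.6258, 0.0199, 0.0442]
orientation: [-3.14, 0.0, 1.593]
wrist_force: [0.4, -0.7, -0.4]
opening: 0.0002
finger_force: 0.0
```

```bash
python3 - <<'E'
from h import *
im=grab("scene");t=grab("top");togo([.625,.0165,.043])
print([proj("scene",[x,.018,.062]).round(1) for x in(.60,.625,.65)])
cv2.imwrite("pics/crop6.png",np.hstack([cv2.resize(im[190:290,250:370],(400,333)),cv2.resize(t[190:290,260:380],(400,333))]))
E
```

```text
pos [0.6256 0.0199 0.0441] rpy [-3.14   0.     1.593] q [ 0.03  0.52 -0.13  0.92 -0.    1.58] F [-0.   0.2  0.4] open -0.0003 tool-shift [-0.0034 -0.0007  0.0011]
[array([310.3, 252.4]), array([310.9, 258.6]), array([311.5, 264.9])]
```

View pics/crop6.png

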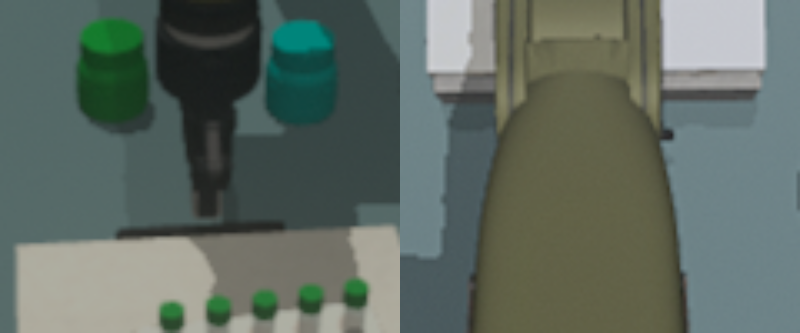

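```bash
python3 - <<'E'
from h import *
for p in((311.5,254.8),(311.5,255.5)):
    o,d=ray("scene",p); print(o+d*(.6256-o[0])/d[0], o+d*(.044-o[2])/d[2])
print(proj("scene",[.6256,.02,.044]),proj("top",[.6256,.02,.044]))
S=grab("scene"); print(S[250:264,311].tolist())
E
```

```text
[0.6256     0.01946176 0.07503325] [0.58800976 0.02222687 0.044     ]
[0.6256     0.01948676 0.07271622] [0.59091051 0.02203933 0.044     ]
[311.57837088 264.05026211] [317.87183141 231.09660328]
[[38, 40, 38], [37, 39, 37], [37, 39, 38], [36, 39, 37], [41, 44, 42], [69, 72, 66], [88, 91, 77], [68, 70, 58], [37, 40, 39], [37, 40, 39], [64, 71, 71], [96, 105, 107], [107, 118, 120], [106, 117, 119]]
```

```bash
python3 - <<'E'
from h import *
for z in(.194,.207,.224): print(proj("scene",[.118,-.511,z]),proj("top",[.118,-.511,z]))
S=cv2.imread("pics/scene0.png"); m=(S.max(2)<45)
ys,xs=np.nonzero(m[60:125,90:160]); ys+=60;xs+=90
for x in(103,108,112,114,118,125,135,140,147): print(x,ys[xs==x].max(initial=0),end="; ")
E
```

```text
[133.69942804 128.79231115] [525.01619189 428.95655273]
[132.9304008  125.01508614] [527.0699357  430.37784166]
[131.91637068 120.02473833] [529.81840921 432.27949219]
103 104; 108 105; 112 115; 114 108; 118 96; 125 97; 135 95; 140 99; 147 111;
```

Scene crop: the closed fingertips end at crop (205,215), about scene (311,254), just above the bar with bare bench between them. The tips sit some 25–30 mm higher than reported, which also explains the cap grip on the bottle. Open and go lower, watching force.

{"method": "send_rows", "body": {
  "travel": [
    [0,0,0],
    [0,0,0],
    [0,0,0],
    [0,0,0.005],
    [0,0,0.005],
    [0,0,0.005],
    [0,0,0.005],
    [0,0,0]
  ],
  "dr": [
    [0,0,0],
    [0,0,0],
    [0,0,0],
    [0,0,0],
    [0,0,0],
    [0,0,0],
    [0,0,0],
    [0,0,0]
  ],
  "fingers": [0.026,0.026,0.026,0.026,0.026,0.026,0.026,0.026]
}}

```text
time: 12.12
tool_pos: [0.6241, 0.0199, 0.0221]
orientation: [-3.137, 0.0, 1.593]
wrist_force: [-0.4, 0.4, -0.3]
opening: 0.0261
finger_force: 0.0
```

{"method": "send_rows", "body": {
  "travel": [
    [0,0,0],
    [0,0,0],
    [0,0,0],
    [0,0,0],
    [0,0,0]
  ],
  "dr": [
    [0,0,0],
    [0,0,0],
    [0,0,0],
    [0,0,0],
    [0,0,0]
  ],
  "fingers": [0,0,0,0,0]
}}

```text
time: 12.53
tool_pos: [0.6245, 0.0199, 0.0236]
orientation: [-3.138, 0.0, 1.593]
wrist_force: [-2.2, -0.4, -2.5]
opening: 0.0079
finger_force: 58.6
```

Gripped. Pull along -x of the unit (tool -y).

{"method": "send_rows", "body": {
  "travel": [
    [0,-0.005,0],
    [0,-0.01,0],
    [0,-0.015,0],
    [0,-0.017,0],
    [0,-0.017,0],
    [0,-0.017,0],
    [0,-0.017,0],
    [0,-0.017,0],
    [0,-0.017,0],
    [0,-0.017,0],
    [0,-0.017,0],
    [0,0,0]
  ],
  "dr": [
    [0,0,0],
    [0,0,0],
    [0,0,0],
    [0,0,0],
    [0,0,0],
    [0,0,0],
    [0,0,0],
    [0,0,0],
    [0,0,0],
    [0,0,0],
    [0,0,0],
    [0,0,0]
  ],
  "fingers": [0,0,0,0,0,0,0,0,0,0,0,0],
  "newtons": 80
}}

```text
time: 13.53
tool_pos: [0.4537, 0.015, 0.0236]
orientation: [-3.133, 0.003, 1.593]
wrist_force: [-2.3, -3.7, -5.6]
opening: 0.0071
finger_force: 79.2
```

{"method": "send_rows", "body": {
  "travel": [
    [0,-0.008,0],
    [0,-0.006,0],
    [0,-0.004,0],
    [0,-0.002,0],
    [0,0,0],
    [0,0,0]
  ],
  "dr": [
    [0,0,0],
    [0,0,0],
    [0,0,0],
    [0,0,0],
    [0,0,0],
    [0,0,0]
  ],
  "fingers": [0,0,0,0,0,0]
}}

```text
time: 14.03
tool_pos: [0.4431, 0.0147, 0.0238]
orientation: [3.138, 0.003, 1.592]
wrist_force: [8.3, -4.4, -21.1]
opening: 0.0069
finger_force: 78.6
```

```bash
python3 - <<'E'
from h import *
im=grab("scene","s7.png");t=grab("top","t7.png");togo([.44,.0165,.043])
cv2.imwrite("pics/crop7.png",np.hstack([cv2.resize(im[190:370,240:400],(400,450)),cv2.resize(t[200:330,260:380],(400,433))[:, :] if 0 else cv2.resize(t[200:335,260:380],(400,450))]))
E
```

```text
pos [0.4431 0.0147 0.0237] rpy [3.138e+00 3.000e-03 1.592e+00] q [ 0.04  0.27 -0.62  0.67 -0.    1.58] F [  8.7  -5.  -21.8] open 0.007 tool-shift [ 0.0018 -0.003  -0.0193]
```

View pics/crop7.png

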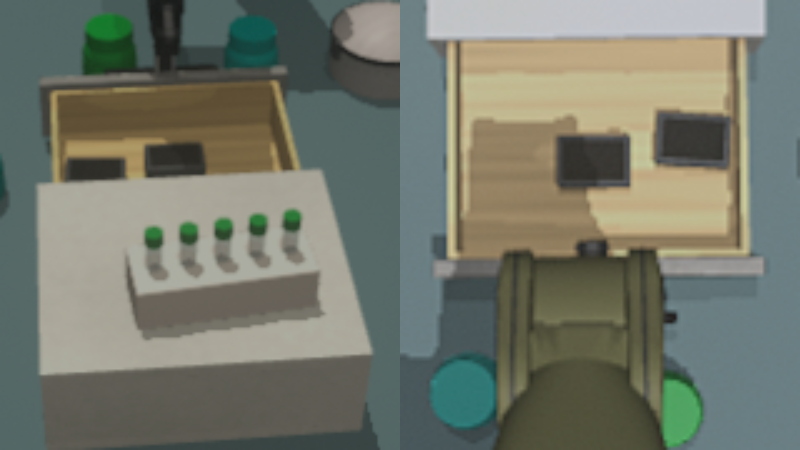

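The drawer is out 181 mm and at its stop. Two weights show in it, at top-crop (592,160) and (693,139); no third so far. Release, rise and step aside to measure.

{"method": "send_rows", "body": {
  "travel": [
    [0,0.001,0],
    [0,0,0],
    [0,0,0],
    [0,0,-0.02],
    [0,0,-0.035],
    [0,0,-0.035],
    [0,0,-0.035],
    [0,0,-0.035],
    [-0.03,0,0],
    [-0.035,0,0],
    [-0.035,0,0],
    [-0.035,0,0]
  ],
  "dr": [
    [0,0,0],
    [0,0,0],
    [0,0,0],
    [0,0,0],
    [0,0,0],
    [0,0,0],
    [0,0,0],
    [0,0,0],
    [0,0,0],
    [0,0,0],
    [0,0,0],
    [0,0,0]
  ],
  "fingers": [0.026,0.026,0.026,0.026,0.026,0.026,0.026,0.026,0.026,0.026,0,0]
}}

```text
time: 15.13
tool_pos: [0.4441, -0.1198, 0.1856]
orientation: [3.141, 0.0, 1.595]
wrist_force: [0.8, -0.2, -0.3]
opening: 0.0029
finger_force: 0.0
```

{"method": "send_rows", "body": {
  "travel": [
    [-0.035,0,0],
    [-0.035,0,0],
    [-0.02,0,0],
    [0,0,0],
    [0,0,0]
  ],
  "dr": [
    [0,0,0],
    [0,0,0],
    [0,0,0],
    [0,0,0],
    [0,0,0]
  ],
  "fingers": [0,0,0,0,0]
}}

```text
time: 15.55
tool_pos: [0.4458, -0.2095, 0.1847]
orientation: [-3.141, -0.0, 1.591]
wrist_force: [0.3, 0.4, -0.1]
opening: -0.0003
finger_force: 0.0
```

```bash
python3 - <<'E'
from h import *
im=grab("scene","s8.png");t=grab("top","t8.png");togo([.44,.0165,.2])
o=status.get_obs()["tool_pos"]; print(proj("scene",o),proj("top",o))
m=(t.max(2)<70).astype(np.uint8)
print([ (c,st) for c,st in blobs(m[205:285,265:375],40)])
cs,_=cv2.findContours(m,0,1)
for k in cs:
    (c,s,a)=cv2.minAreaRect(k)
    if 150<cv2.contourArea(k)<1200 and 265<c[0]<375 and 205<c[1]<290: print(np.round(c,1),np.round(s,1),round(a,1))
cv2.imwrite("pics/crop8.png",np.hstack([cv2.resize(im[180:300,200:340],(400,343)),cv2.resize(t[200:320,260:400],(400,343))]))
E
```

```text
pos [ 0.4456 -0.2081  0.1846] rpy [-3.140e+00 -1.000e-03  1.594e+00] q [-0.44  0.21 -0.23  1.13 -0.    1.11] F [ 0.8 -0.4  0.1] open -0.0001 tool-shift [ 0.2246 -0.0005 -0.0153]
[222.80189064 183.24360562] [405.46278629 296.45539155]
[(array([83.9, 36.9]), array([ 73,  30,  21,  16, 270], dtype=int32)), (array([52.5, 42.5]), array([ 44,  37,  18,  12, 216], dtype=int32))]
[317.5 247.5] [11. 17.] 90.0
[348.3 241.8] [19.9 15. ] 4.4
```

View pics/crop8.png

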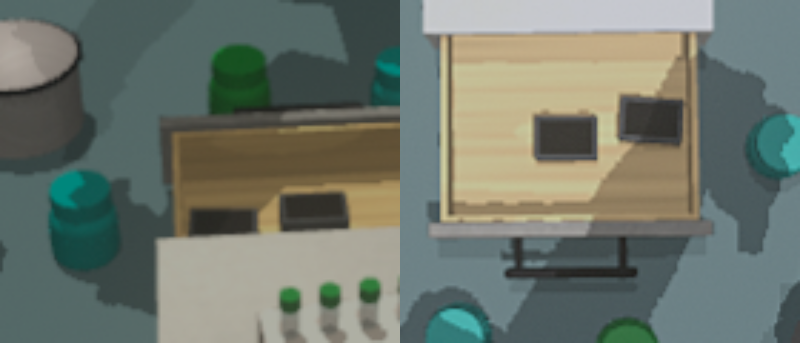

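The drawer holds exactly two weights: A at top about (318,248) and B at about (348,242). Measure them, and calibrate the fingertip height from the scene view.

```bash
python3 - <<'E'
from h import *
S=cv2.imread("pics/s8.png");T=cv2.imread("pics/t8.png")
print("A",tri((309.9,252.8),(317.9,248)))
# weights incl. gray border: not wood, low saturation dark
hsv=cv2.cvtColor(T,cv2.COLOR_BGR2HSV); m=((T.max(2)<105)&(hsv[...,1]<90)).astype(np.uint8)
cs,_=cv2.findContours(m,0,1)
for k in cs:
    (c,s,a)=cv2.minAreaRect(k)
    if 200<cv2.contourArea(k)<1500 and 265<c[0]<375 and 205<c[1]<275:
        P=np.array([plane("top",x,.048) for x in cv2.boxPoints((c,s,a))]); e=np.diff(P,axis=0)
        print(np.round(c,1),np.round(s,1),round(a,1),P.mean(0).round(4),np.linalg.norm(e,axis=1).round(3),np.degrees(np.arctan2(e[:,1],e[:,0])).round(1))
# tip
m=S.max(2)<60
for x in range(210,236,3):
    ys=np.nonzero(m[120:200,x])[0]; print(x,ys.max()+120 if len(ys) else None,end=" ")
o=status.get_obs()["tool_pos"]
for dz in(0,.02,.03): print(dz,proj("scene",o+[0,0,dz]).round(1))
cv2.imwrite("pics/crop9.png",cv2.resize(np.hstack([S[110:210,160:290],T[220:320,340:470]]),(780,300)))
E
```

```text
A (array([0.57727874, 0.01885861, 0.04221691]), np.float64(0.00037484945703877045))
[317.5 248. ] [14. 21.] 90.0 [0.5768 0.0201 0.048 ] [0.06 0.04 0.06] [ -89. -179.   91.]
[347.5 242. ] [16. 21.] 90.0 [ 0.5954 -0.0648  0.048 ] [0.06  0.046 0.06 ] [ -89.  -179.4   91. ]
210 144 213 160 216 162 219 172 222 172 225 148 228 199 231 None 234 None 0 [222.8 183.2]
0.02 [222.1 176.8]
0.03 [221.8 173.6]
```

View pics/crop9.png

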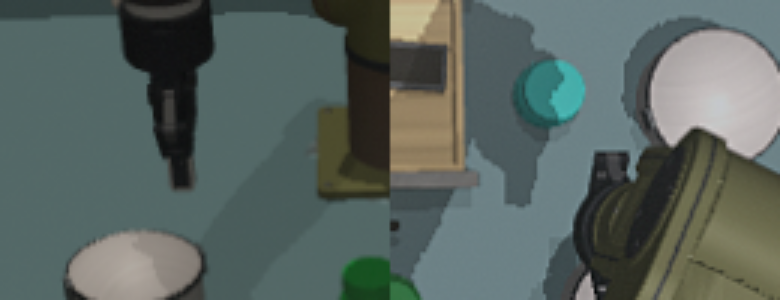

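The crop shows the closed tip at scene (220,173), 10 px above where the reported TCP projects, so the real tips sit about 30 mm above the reported z. I will descend by feel. Now to weight B at (0.595,-0.065).

{"method": "send_rows", "body": {
  "travel": [
    [0,0,0],
    [0.025,0.024,0],
    [0.025,0.024,0],
    [0.025,0.024,0],
    [0.025,0.024,0],
    [0.026,0.024,0],
    [0.026,0.023,0],
    [0,0,0.03],
    [0,0,0.03],
    [0,0,0.03],
    [0,0,0.02],
    [0,0,0]
  ],
  "dr": [
    [0,0,0.7],
    [0,0,0],
    [0,0,0],
    [0,0,0],
    [0,0,0],
    [0,0,0],
    [0,0,0],
    [0,0,0],
    [0,0,0],
    [0,0,0],
    [0,0,0],
    [0,0,0]
  ],
  "fingers": [0.065,0.065,0.065,0.065,0.065,0.065,0.065,0.065,0.065,0.065,0.065,0.065]
}}

```text
time: 16.65
tool_pos: [0.5916, -0.0621, 0.0694]
orientation: [-3.13, -0.001, 1.522]
wrist_force: [-0.3, 0.2, -1.0]
opening: 0.0651
finger_force: 0.0
```

```bash
python3 - <<'E'
from h import *
togo([.5954,-.0648,0]); turn(1.52)
for n,p,z in(("p2",(423.5,325.7),.084),("p0",(221,320.9),.054),("p1",(448.7,252.2),.069)): print(n,plane("top",p,z).round(4))
for n,p,z in(("p2",(204.1,198.8),.084),("p0",(394,202.2),.054),("p1",(169,247.6),.069)): print(n,plane("scene",p,z).round(4))
E
```

```text
pos [ 0.5916 -0.0621  0.0694] rpy [-3.130e+00 -1.000e-03  1.522e+00] q [-0.1   0.46 -0.17  0.95  0.    1.51] F [-0.3  0.2 -1. ] open 0.0651 tool-shift [-0.0026  0.0047  0.0693]
dr units [-0.11 -0.01  0.02]
p2 [ 0.3657 -0.2741  0.084 ]
p0 [0.3659 0.2873 0.054 ]
p1 [ 0.5694 -0.3478  0.069 ]
p2 [ 0.3648 -0.277   0.084 ]
p0 [0.3653 0.2846 0.054 ]
p1 [ 0.5699 -0.3506  0.069 ]
```

{"method": "send_rows", "body": {
  "travel": [
    [-0.002,0.004,0.02],
    [0,0,0.02],
    [0,0,0.015],
    [0,0,0.003],
    [0,0,0.003],
    [0,0,0]
  ],
  "dr": [
    [-0.1,0,0],
    [0,0,0],
    [0,0,0],
    [0,0,0],
    [0,0,0],
    [0,0,0]
  ],
  "fingers": [0.065,0.065,0.065,0.065,0.065,0.065]
}}

```text
time: 17.15
tool_pos: [0.601, -0.0663, 0.014]
orientation: [3.132, 0.0, 1.52]
wrist_force: [0.5, 1.3, 0.1]
opening: 0.065
finger_force: 0.0
```

{"method": "send_rows", "body": {
  "travel": [
    [0,0,0.004],
    [0,0,0.004],
    [0,0,0.003],
    [0,0,0.003],
    [0,0,0],
    [0,0,0]
  ],
  "dr": [
    [0,0,0],
    [0,0,0],
    [0,0,0],
    [0,0,0],
    [0,0,0],
    [0,0,0]
  ],
  "fingers": [0.065,0.065,0.065,0.065,0.065,0.065]
}}

```text
time: 17.65
tool_pos: [0.6002, -0.0669, -0.0014]
orientation: [3.134, 0.0, 1.52]
wrist_force: [0.2, 0.1, -0.7]
opening: 0.0649
finger_force: 0.0
```

```bash
python3 - <<'E'
from h import *
togo([.5954,-.0648,0]); turn(1.52)
im=grab("scene");t=grab("top")
cv2.imwrite("pics/crop10.png",cv2.resize(im[190:290,220:350],(780,600)))
E
```

```text
pos [ 0.6002 -0.0669 -0.0014] rpy [3.134 0.    1.52 ] q [-0.11  0.53 -0.26  0.77  0.    1.51] F [ 0.2  0.1 -0.7] open 0.0649 tool-shift [ 0.0019 -0.0049 -0.0014]
dr units [ 0.07  0.   -0.  ]
```

View pics/crop10.png

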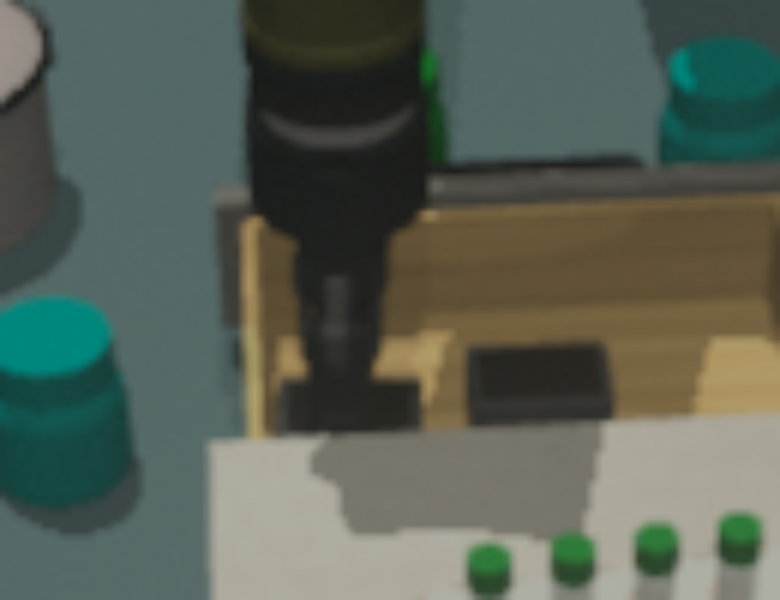

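The fingers are around weight B, centred along its length at crop (340,400). Keep lowering by feel.

{"method": "send_rows", "body": {
  "travel": [
    [0.001,-0.004,0.003],
    [0,0,0.003],
    [0,0,0.002],
    [0,0,0]
  ],
  "dr": [
    [0,0,0],
    [0,0,0],
    [0,0,0],
    [0,0,0]
  ],
  "fingers": [0.065,0.065,0.065,0.065]
}}

```text
time: 18.08
tool_pos: [0.5959, -0.0656, -0.0098]
orientation: [3.134, 0.0, 1.52]
wrist_force: [-0.1, 0.3, -0.6]
opening: 0.0648
finger_force: 0.0
```

{"method": "send_rows", "body": {
  "travel": [
    [0,0,0.002],
    [0,0,0.002],
    [0,0,0]
  ],
  "dr": [
    [0,0,0],
    [0,0,0],
    [0,0,0]
  ],
  "fingers": [0.065,0.065,0.065]
}}

```text
time: 18.33
tool_pos: [0.5964, -0.0657, -0.0136]
orientation: [3.134, 0.0, 1.52]
wrist_force: [-0.0, -0.8, -0.7]
opening: 0.0652
finger_force: 0.0
```

{"method": "send_rows", "body": {
  "travel": [
    [0,0,0.002],
    [0,0,0.001],
    [0,0,0]
  ],
  "dr": [
    [0,0,0],
    [0,0,0],
    [0,0,0]
  ],
  "fingers": [0.065,0.065,0.065]
}}

```text
time: 18.58
tool_pos: [0.5965, -0.0657, -0.0164]
orientation: [3.134, 0.0, 1.52]
wrist_force: [0.4, -0.3, -0.1]
opening: 0.0651
finger_force: 0.0
```

{"method": "send_rows", "body": {
  "travel": [
    [0,0,-0.001],
    [0,0,0],
    [0,0,0],
    [0,0,0],
    [0,0,0],
    [0,0,0]
  ],
  "dr": [
    [0,0,0],
    [0,0,0],
    [0,0,0],
    [0,0,0],
    [0,0,0],
    [0,0,0]
  ],
  "fingers": [0.05,0.05,0,0,0,0],
  "newtons": 70
}}

```text
time: 19.08
tool_pos: [0.5974, -0.0657, -0.0145]
orientation: [3.132, 0.001, 1.52]
wrist_force: [-0.4, 0.2, 5.9]
opening: 0.0437
finger_force: 72.5
```

Gripped at 43.7 mm, matching the weight's 45 mm. Lift.

{"method": "send_rows", "body": {
  "travel": [
    [0,0,-0.01],
    [0,0,-0.02],
    [0,0,-0.03],
    [0,0,-0.03],
    [0,0,-0.03],
    [0,0,-0.03],
    [0,0,-0.02],
    [0,0,0],
    [0,0,0]
  ],
  "dr": [
    [0,0,0],
    [0,0,0],
    [0,0,0],
    [0,0,0],
    [0,0,0],
    [0,0,0],
    [0,0,0],
    [0,0,0],
    [0,0,0]
  ],
  "fingers": [0,0,0,0,0,0,0,0,0]
}}

```text
time: 19.83
tool_pos: [0.5952, -0.0656, 0.1551]
orientation: [3.132, 0.001, 1.52]
wrist_force: [0.0, -0.1, -3.8]
opening: 0.0439
finger_force: 72.5
```

```bash
python3 - <<'E'
from h import *
togo([.5694,-.3478,.16]); turn(1.52)
E
```

```text
pos [ 0.5952 -0.0656  0.1551] rpy [3.132e+00 1.000e-03 1.520e+00] q [-0.11  0.4  -0.04  1.12  0.    1.51] F [ 0.  -0.1 -3.8] open 0.0439 tool-shift [-0.2832 -0.0113 -0.0049]
dr units [ 0.09  0.01 -0.  ]
```

{"method": "send_rows", "body": {
  "travel": [
    [-0.02,-0.001,-0.005],
    [-0.033,-0.001,0],
    [-0.033,-0.001,0],
    [-0.033,-0.001,0],
    [-0.033,-0.002,0],
    [-0.033,-0.002,0],
    [-0.033,-0.001,0],
    [-0.033,-0.001,0],
    [-0.032,-0.001,0],
    [0,0,0],
    [0,0,0]
  ],
  "dr": [
    [0.09,0,0],
    [0,0,0],
    [0,0,0],
    [0,0,0],
    [0,0,0],
    [0,0,0],
    [0,0,0],
    [0,0,0],
    [0,0,0],
    [0,0,0],
    [0,0,0]
  ],
  "fingers": [0,0,0,0,0,0,0,0,0,0,0]
}}

```text
time: 20.75
tool_pos: [0.5674, -0.3484, 0.156]
orientation: [-3.135, -0.003, 1.516]
wrist_force: [-0.7, 0.4, -4.7]
opening: 0.044
finger_force: 72.4
```

```bash
python3 - <<'E'
from h import *
togo([.5694,-.3478,.0585]); turn(1.52)
E
```

```text
pos [ 0.5674 -0.3484  0.156 ] rpy [-3.135e+00 -3.000e-03  1.516e+00] q [-0.55  0.53  0.18  1.23 -0.    1.07] F [-0.7  0.4 -4.7] open 0.044 tool-shift [0.0005 0.0026 0.0975]
dr units [-0.06 -0.03 -0.03]
```

{"method": "send_rows", "body": {
  "travel": [
    [0,0.001,0.025],
    [0,0,0.025],
    [0,0,0.02],
    [0,0,0.01],
    [0,0,0.006],
    [0,0,0],
    [0,0,0]
  ],
  "dr": [
    [0,0,0],
    [0,0,0],
    [0,0,0],
    [0,0,0],
    [0,0,0],
    [0,0,0],
    [0,0,0]
  ],
  "fingers": [0,0,0,0,0,0,0]
}}

```text
time: 21.33
tool_pos: [0.5709, -0.3473, 0.0742]
orientation: [-3.141, 0.0, 1.52]
wrist_force: [-0.5, 0.1, -3.5]
opening: 0.0437
finger_force: 72.2
```

{"method": "send_rows", "body": {
  "travel": [
    [0,0,0.003],
    [0,0,0.002],
    [0,0,0.002],
    [0,0,0],
    [0,0,0]
  ],
  "dr": [
    [0,0,0],
    [0,0,0],
    [0,0,0],
    [0,0,0],
    [0,0,0]
  ],
  "fingers": [0,0,0,0,0]
}}

```text
time: 21.75
tool_pos: [0.5706, -0.3478, 0.0672]
orientation: [-3.141, 0.001, 1.52]
wrist_force: [0.3, 1.4, -4.8]
opening: 0.0439
finger_force: 72.3
```

```bash
python3 - <<'E'
from h import *
togo([.5694,-.3478,.0585]); turn(1.52)
im=grab("scene")
cv2.imwrite("pics/crop11.png",cv2.resize(im[200:290,110:230],(720,540)))
E
```

```text
pos [ 0.5706 -0.3478  0.0672] rpy [-3.141e+00  1.000e-03  1.520e+00] q [-0.55  0.57  0.02  1.02 -0.    1.08] F [ 0.3  1.4 -4.8] open 0.0439 tool-shift [-0.0001 -0.0012  0.0087]
dr units [-0.01  0.01 -0.  ]
```

View pics/crop11.png

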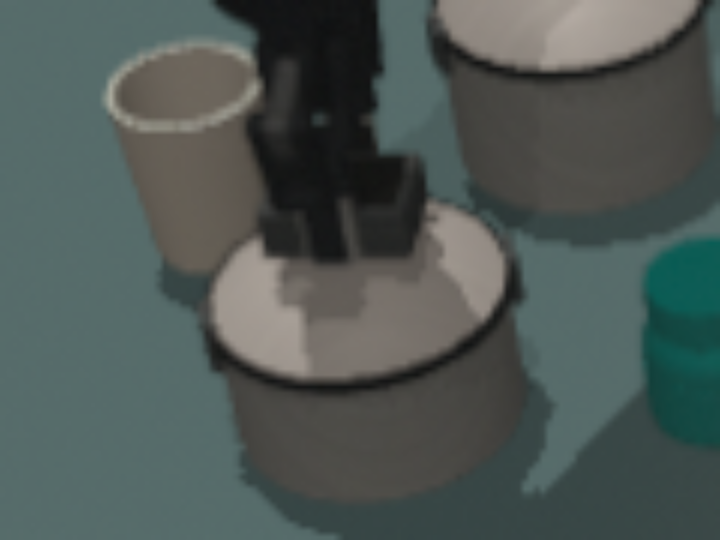

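```bash
python3 - <<'E'
from h import *
f=lambda p:((p-np.array([110,200]))*6).round(0)
print("apex",f(proj("scene",[.5697,-.3492,.095])),"tcp+.037",f(proj("scene",[.5706,-.3478,.104])),"rim c",f(proj("scene",[.5697,-.3492,.069])))
for dx in(-.0225,.0225):
  for dy in(-.032,.032): print(dx,dy,f(proj("scene",[.5706+dx,-.3478+dy,.104])))
togo([.57,-.348,.06])
E
```

```text
apex [348. 238.] tcp+.037 [348. 223.] rim c [357. 285.]
-0.0225 -0.032 [282. 194.]
-0.0225 0.032 [429. 189.]
0.0225 -0.032 [264. 257.]
0.0225 0.032 [415. 253.]
pos [ 0.5707 -0.3478  0.0672] rpy [-3.141e+00  1.000e-03  1.520e+00] q [-0.55  0.57  0.02  1.02 -0.    1.08] F [ 0.2  0.8 -3.8] open 0.0437 tool-shift [-0.0002 -0.0006  0.0072]
```

The weight's observed bottom front corners, crop (265,255) and (418,252), match the prediction for a centred weight, (264,257)/(415,253). Lower onto the dome.

{"method": "send_rows", "body": {
  "travel": [
    [-0.001,0,0.003],
    [0,0,0.002],
    [0,0,0.002],
    [0,0,0],
    [0,0,0]
  ],
  "dr": [
    [0,0,0],
    [0,0,0],
    [0,0,0],
    [0,0,0],
    [0,0,0]
  ],
  "fingers": [0,0,0,0,0]
}}

```text
time: 22.22
tool_pos: [0.5703, -0.3486, 0.0596]
orientation: [-3.14, 0.0, 1.52]
wrist_force: [0.3, -0.1, -4.6]
opening: 0.0437
finger_force: 72.3
```

{"method": "send_rows", "body": {
  "travel": [
    [0,0,0.001],
    [0,0,0.001],
    [0,0,0],
    [0,0,0]
  ],
  "dr": [
    [0,0,0],
    [0,0,0],
    [0,0,0],
    [0,0,0]
  ],
  "fingers": [0,0,0,0]
}}

```text
time: 22.55
tool_pos: [0.5708, -0.3488, 0.0585]
orientation: [-3.141, 0.001, 1.52]
wrist_force: [-0.9, 0.9, -1.1]
opening: 0.0439
finger_force: 72.8
```

{"method": "send_rows", "body": {
  "travel": [
    [0,0,0.0005],
    [0,0,0],
    [0,0,0],
    [0,0,0],
    [0,0,0],
    [0,0,0],
    [0,0,0],
    [0,0,0]
  ],
  "dr": [
    [0,0,0],
    [0,0,0],
    [0,0,0],
    [0,0,0],
    [0,0,0],
    [0,0,0],
    [0,0,0],
    [0,0,0]
  ],
  "fingers": [0,0,0.046,0.048,0.052,0.058,0.065,0.065]
}}

```text
time: 23.22
tool_pos: [0.5706, -0.3488, 0.0574]
orientation: [-3.141, 0.0, 1.52]
wrist_force: [-1.0, -0.2, -0.3]
opening: 0.0646
finger_force: 0.0
```

{"method": "send_rows", "body": {
  "travel": [
    [0,0,-0.01],
    [0,0,-0.015],
    [0,0,-0.025],
    [0,0,-0.03],
    [0,0,-0.03],
    [0,0,0],
    [0.03,0,0],
    [0.035,0,0],
    [0.035,0,0],
    [0.035,0,0],
    [0.035,0,0],
    [0.035,0,0]
  ],
  "dr": [
    [0,0,0],
    [0,0,0],
    [0,0,0],
    [0,0,0],
    [0,0,0],
    [0,0,0],
    [0,0,0],
    [0,0,0],
    [0,0,0],
    [0,0,0],
    [0,0,0],
    [0,0,0]
  ],
  "fingers": [0.065,0.065,0.065,0.065,0.065,0.065,0.065,0.065,0.065,0.065,0.065,0.065]
}}

```text
time: 24.22
tool_pos: [0.5812, -0.1424, 0.1682]
orientation: [3.141, 0.001, 1.519]
wrist_force: [-0.1, 0.4, -0.1]
opening: 0.0649
finger_force: 0.0
```

```bash
python3 - <<'E'
from h import *
togo([.5768,.0201,.05]); turn(1.59)
im=grab("scene","s12.png");t=grab("top","t12.png")
hsv=cv2.cvtColor(t,cv2.COLOR_BGR2HSV)
m=((t.max(2)<105)&(hsv[...,1]<90)).astype(np.uint8)
def rects(box,z):
    x0,y0,x1,y1=box; cs,_=cv2.findContours(m[y0:y1,x0:x1].copy(),0,1)
    for k in cs:
        if 150<cv2.contourArea(k)<1500:
            c,s,a=cv2.minAreaRect(k); c=np.add(c,(x0,y0)); print(c.round(1),np.round(s,1),round(a,1),plane("top",c,z).round(4))
rects((428,232,470,272),.121); rects((265,205,375,275),.048)
cv2.imwrite("pics/crop12.png",cv2.resize(np.hstack([im[200:290,110:230],t[210:300,390:510]]),(800,300)))
E
```

```text
pos [ 0.5812 -0.1424  0.1682] rpy [3.141e+00 1.000e-03 1.519e+00] q [-0.24  0.4  -0.01  1.17 -0.    1.38] F [-0.1  0.4 -0.1] open 0.0649 tool-shift [ 0.1622 -0.0128  0.1181]
dr units [ 0.    0.01 -0.68]
[451.9 250.1] [25.1 16.8] 3.6 [ 0.571  -0.3437  0.121 ]
[317.5 248. ] [16. 21.] 90.0 [0.5768 0.0201 0.048 ]
[369.5 248.5] [51.  9.] 90.0 [ 0.5779 -0.1275  0.048 ]
```

View pics/crop12.png

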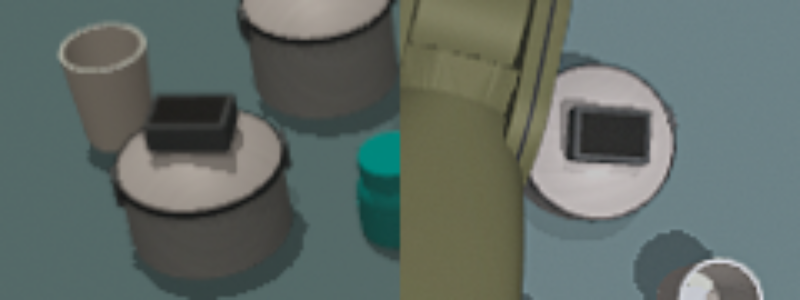

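Weight B rests level near the middle of pot1's dome (scene crop (192,122), top crop (610,135), measured (0.571,-0.344)). Now weight A.

{"method": "send_rows", "body": {
  "travel": [
    [0,0,0],
    [0.032,0,0],
    [0.032,0,0],
    [0.033,-0.001,0],
    [0.033,0,0],
    [0.033,0,0],
    [0,0,0.03],
    [0,0,0.035],
    [0,0,0.035],
    [0,0,0.03],
    [0,0,0.02],
    [0,0,0]
  ],
  "dr": [
    [0,0,-0.68],
    [0,0,0],
    [0,0,0],
    [0,0,0],
    [0,0,0],
    [0,0,0],
    [0,0,0],
    [0,0,0],
    [0,0,0],
    [0,0,0],
    [0,0,0],
    [0,0,0]
  ],
  "fingers": [0.065,0.065,0.065,0.065,0.065,0.065,0.065,0.065,0.065,0.065,0.065,0.065]
}}

```text
time: 25.32
tool_pos: [0.5728, 0.0183, 0.0133]
orientation: [-3.132, 0.001, 1.59]
wrist_force: [-0.4, -0.4, -0.4]
opening: 0.0652
finger_force: 0.0
```

```bash
python3 - <<'E'
from h import *
togo([.5768,.0201,-.0155]); turn(1.59)
E
```

```text
pos [0.5728 0.0183 0.0133] rpy [-3.132e+00  1.000e-03  1.590e+00] q [ 0.03  0.48 -0.31  0.79 -0.    1.58] F [-0.4 -0.4 -0.4] open 0.0652 tool-shift [0.0018 0.0043 0.0287]
dr units [-0.09  0.01  0.  ]
```

{"method": "send_rows", "body": {
  "travel": [
    [0.002,0.004,0.01],
    [0,0,0.01],
    [0,0,0.005],
    [0,0,0.002],
    [0,0,0],
    [0,0,0]
  ],
  "dr": [
    [-0.09,0,0],
    [0,0,0],
    [0,0,0],
    [0,0,0],
    [0,0,0],
    [0,0,0]
  ],
  "fingers": [0.065,0.065,0.065,0.065,0.065,0.065]
}}

```text
time: 25.82
tool_pos: [0.5813, 0.0209, -0.009]
orientation: [3.132, 0.0, 1.591]
wrist_force: [0.2, 0.6, -0.6]
opening: 0.0649
finger_force: 0.0
```

{"method": "send_rows", "body": {
  "travel": [
    [0,0,0.001],
    [0,0,0],
    [0,0,0],
    [0,0,0],
    [0,0,0],
    [0,0,0]
  ],
  "dr": [
    [0,0,0],
    [0,0,0],
    [0,0,0],
    [0,0,0],
    [0,0,0],
    [0,0,0]
  ],
  "fingers": [0.05,0.05,0,0,0,0]
}}

```text
time: 26.32
tool_pos: [0.5815, 0.021, -0.0099]
orientation: [3.132, 0.0, 1.591]
wrist_force: [-0.6, 0.9, 5.7]
opening: 0.0436
finger_force: 72.8
```

{"method": "send_rows", "body": {
  "travel": [
    [0,0,-0.01],
    [0,0,-0.02],
    [0,0,-0.03],
    [0,0,-0.03],
    [0,0,-0.03],
    [0,0,-0.03],
    [0,0,-0.025],
    [0,0,0],
    [0,0,0]
  ],
  "dr": [
    [0,0,0],
    [0,0,0],
    [0,0,0],
    [0,0,0],
    [0,0,0],
    [0,0,0],
    [0,0,0],
    [0,0,0],
    [0,0,0]
  ],
  "fingers": [0,0,0,0,0,0,0,0,0]
}}

```text
time: 27.07
tool_pos: [0.58, 0.0211, 0.1652]
orientation: [3.131, 0.0, 1.591]
wrist_force: [-0.5, 1.1, -4.7]
opening: 0.0441
finger_force: 72.7
```

```bash
python3 - <<'E'
from h import *
togo([.3657,-.2741,.165]); turn(1.59)
E
```

```text
pos [0.58   0.0211 0.1652] rpy [3.131 0.    1.591] q [ 0.04  0.36 -0.07  1.13 -0.    1.59] F [-0.5  1.1 -4.7] open 0.0441 tool-shift [-0.2909 -0.2202 -0.0021]
dr units [0.1  0.   0.01]
```

{"method": "send_rows", "body": {
  "travel": [
    [-0.019,-0.014,0],
    [-0.03,-0.023,0],
    [-0.03,-0.023,0],
    [-0.03,-0.023,0],
    [-0.03,-0.023,0],
    [-0.03,-0.023,0],
    [-0.03,-0.023,0],
    [-0.03,-0.023,0],
    [-0.03,-0.023,0],
    [-0.032,-0.022,0],
    [0,0,0],
    [0,0,0]
  ],
  "dr": [
    [0.1,0,0],
    [0,0,0],
    [0,0,0],
    [0,0,0],
    [0,0,0],
    [0,0,0],
    [0,0,0],
    [0,0,0],
    [0,0,0],
    [0,0,0],
    [0,0,0],
    [0,0,0]
  ],
  "fingers": [0,0,0,0,0,0,0,0,0,0,0,0]
}}

```text
time: 28.07
tool_pos: [0.3624, -0.2745, 0.1624]
orientation: [-3.136, -0.003, 1.586]
wrist_force: [0.1, 0.4, -4.9]
opening: 0.0432
finger_force: 72.9
```

```bash
python3 - <<'E'
from h import *
togo([.3657,-.2741,.0735]); turn(1.59)
E
```

```text
pos [ 0.3624 -0.2745  0.1624] rpy [-3.136e+00 -3.000e-03  1.586e+00] q [-0.65  0.16 -0.35  1.06 -0.    0.91] F [ 0.1  0.4 -4.9] open 0.0432 tool-shift [0.0001 0.0038 0.0889]
dr units [-0.05 -0.03 -0.04]
```

{"method": "send_rows", "body": {
  "travel": [
    [0,0.002,0.025],
    [0,0,0.025],
    [0,0,0.015],
    [0,0,0.005],
    [0,0,0],
    [0,0,0]
  ],
  "dr": [
    [0,0,0],
    [0,0,0],
    [0,0,0],
    [0,0,0],
    [0,0,0],
    [0,0,0]
  ],
  "fingers": [0,0,0,0,0,0]
}}

```text
time: 28.57
tool_pos: [0.3673, -0.2733, 0.0944]
orientation: [-3.139, -0.001, 1.592]
wrist_force: [0.5, -0.1, -4.6]
opening: 0.0435
finger_force: 72.8
```

```bash
python3 - <<'E'
from h import *
togo([.3657,-.2741,.0735]); turn(1.59)
im=grab("scene"); m=((im.max(2)<75)).astype(np.uint8)
o=status.get_obs()["tool_pos"]
for dy in(-.032,.032): print("pred bottom front corner",proj("scene",o+[.0225,dy,.036]).round(1))
# per-column lowest dark row above the lid; report left and right weight ends
for y in range(186,206,2):
    xs=np.nonzero(m[y,170:245])[0]+170; print(y,xs.min() if len(xs) else None,xs.max() if len(xs) else None,len(xs))
E
```

```text
pos [ 0.3673 -0.2733  0.0944] rpy [-3.139e+00 -1.000e-03  1.592e+00] q [-0.64  0.22 -0.47  0.88 -0.    0.91] F [ 0.5 -0.1 -4.6] open 0.0435 tool-shift [-0.0007 -0.0015  0.0209]
dr units [-0.03 -0.01  0.02]
pred bottom front corner [191.  190.1]
pred bottom front corner [213.8 189.4]
186 190 214 25
188 190 213 24
190 190 223 25
192 194 226 5
194 226 227 2
196 227 228 2
198 182 228 3
200 182 228 3
202 226 227 2
204 181 226 6
```

The weight's lower edge (columns 190–213, row 190) matches the prediction (191–214, 190), so it is centred. Lower.

{"method": "send_rows", "body": {
  "travel": [
    [-0.001,-0.001,0.006],
    [0,0,0.005],
    [0,0,0.003],
    [0,0,0],
    [0,0,0]
  ],
  "dr": [
    [0,0,0],
    [0,0,0],
    [0,0,0],
    [0,0,0],
    [0,0,0]
  ],
  "fingers": [0,0,0,0,0]
}}

```text
time: 29.03
tool_pos: [0.3659, -0.2752, 0.0806]
orientation: [-3.139, 0.0, 1.591]
wrist_force: [-0.5, -0.6, -4.2]
opening: 0.0438
finger_force: 73.0
```

{"method": "send_rows", "body": {
  "travel": [
    [0,0,0.0015],
    [0,0,0.0015],
    [0,0,0],
    [0,0,0]
  ],
  "dr": [
    [0,0,0],
    [0,0,0],
    [0,0,0],
    [0,0,0]
  ],
  "fingers": [0,0,0,0]
}}

```text
time: 29.37
tool_pos: [0.3664, -0.2756, 0.0781]
orientation: [-3.14, 0.001, 1.591]
wrist_force: [-0.6, 1.0, -1.0]
opening: 0.0436
finger_force: 73.3
```

Contact. Release gently and rise.

{"method": "send_rows", "body": {
  "travel": [
    [0,0,0.0005],
    [0,0,0],
    [0,0,0],
    [0,0,0],
    [0,0,0],
    [0,0,0],
    [0,0,0],
    [0,0,0]
  ],
  "dr": [
    [0,0,0],
    [0,0,0],
    [0,0,0],
    [0,0,0],
    [0,0,0],
    [0,0,0],
    [0,0,0],
    [0,0,0]
  ],
  "fingers": [0,0,0.046,0.048,0.052,0.058,0.065,0.065]
}}

```text
time: 30.03
tool_pos: [0.3661, -0.2753, 0.0772]
orientation: [-3.14, 0.0, 1.591]
wrist_force: [-0.5, 0.1, -0.4]
opening: 0.0651
finger_force: 0.0
```

{"method": "send_rows", "body": {
  "travel": [
    [0,0,-0.01],
    [0,0,-0.015],
    [0,0,-0.025],
    [0,0,-0.03],
    [0,0,-0.02],
    [0,0,0],
    [0.03,0,0],
    [0.035,0,0],
    [0.035,0,0],
    [0.035,0,0],
    [0.035,0,0],
    [0.035,0,0]
  ],
  "dr": [
    [0,0,0],
    [0,0,0],
    [0,0,0],
    [0,0,0],
    [0,0,0],
    [0,0,0],
    [0,0,0],
    [0,0,0],
    [0,0,0],
    [0,0,0],
    [0,0,0],
    [0,0,0]
  ],
  "fingers": [0.065,0.065,0.065,0.065,0.065,0.065,0,0,0,0,0,0]
}}

```text
time: 31.03
tool_pos: [0.3613, -0.0688, 0.1764]
orientation: [-3.139, 0.0, 1.59]
wrist_force: [0.4, -0.4, 1.5]
opening: -0.0002
finger_force: 0.0
```

```bash
cat >> h.py <<'E'
def check():
    im=grab("scene");t=grab("top")
    for n,ps in(("pot1",[.5697,-.3492,.095]),("pot2",[.3653,-.2755,.110])):
        for cam,I in(("scene",im),("top",t)):
            u=proj(cam,np.add(ps,[0,0,.026])); x0,y0=(u-20).astype(int); w=I[y0:y0+40,x0:x0+40]
            m=(w.max(2)<85).astype(np.uint8)
            k,l,st,ce=cv2.connectedComponentsWithStats(m)
            b=[(ce[i]+[x0,y0],st[i][4],st[i][:4]) for i in range(1,k) if st[i][4]>60]
            for c,a,s in b: print(n,cam,"pred top ctr",u.round(1),"blob",c.round(1),a,s+[x0,y0,0,0])
    for cam,I in(("scene",im),("top",t)):
        print(cam,"red",[(c,s[:5]) for c,s in blobs(red(I),60)])
    return im,t
E
python3 - <<'E'
from h import *
im,t=check()
togo([.44,.0165,.1]); turn(1.59)
# any third weight in drawer
hsv=cv2.cvtColor(t,cv2.COLOR_BGR2HSV); m=((t.max(2)<75)&(hsv[...,1]<90))
print("drawer",[(c+[265,205],s) for c,s in blobs(m[205:275,265:375],60)])
E
```

```text
pot1 scene pred top ctr [166.4 231.7] blob [165.2 235.7] 565 [146 216  36  31]
pot1 top pred top ctr [454.  250.6] blob [454.  249.6] 289 [444 243  21  16]
pot2 scene pred top ctr [202.6 183.6] blob [201.8 188.6] 377 [189 181  26  17]
pot2 top pred top ctr [427.9 327.3] blob [427.6 325.9] 353 [415 318  25  17]
scene red [(array([432.6, 244.8]), array([422, 238,  22,  14, 224], dtype=int32))]
top red [(array([202.8, 236.4]), array([193, 227,  20,  20, 310], dtype=int32))]
pos [ 0.3608 -0.0662  0.1763] rpy [-3.138e+00 -2.000e-03  1.598e+00] q [-0.18  0.   -0.5   1.08  0.    1.36] F [ 0.2 -1.2 -0. ] open 0.0001 tool-shift [0.0804 0.0817 0.0762]
dr units [-0.04 -0.02  0.08]
drawer []
```

Both weights are where they should be in both views, the drawer is empty, and the bottle is still on the mat. Regrip the handle and push it shut.

{"method": "send_rows", "body": {
  "travel": [
    [0.02,0.021,0],
    [0.02,0.021,0],
    [0.02,0.021,0],
    [0.02,0.021,0],
    [0,0,0.03],
    [0,0,0.03],
    [0,0,0.02],
    [0,0,0],
    [0,0,0]
  ],
  "dr": [
    [0,0,0],
    [0,0,0],
    [0,0,0],
    [0,0,0],
    [0,0,0],
    [0,0,0],
    [0,0,0],
    [0,0,0],
    [0,0,0]
  ],
  "fingers": [0.026,0.026,0.026,0.026,0.026,0.026,0.026,0.026,0.026],
  "newtons": 60
}}

```text
time: 31.88
tool_pos: [0.443, 0.0106, 0.0958]
orientation: [-3.136, 0.001, 1.59]
wrist_force: [0.2, -0.0, 0.4]
opening: 0.0262
finger_force: 0.0
```

```bash
python3 - <<'E'
from h import *
togo([.4435,.0147,.022]); turn(1.592)
E
```

```text
pos [0.443  0.0106 0.0958] rpy [-3.136e+00  1.000e-03  1.590e+00] q [ 0.02  0.2  -0.5   0.88 -0.    1.58] F [ 0.2 -0.   0.4] open 0.0262 tool-shift [0.0041 0.001  0.0738]
dr units [-0.05  0.01 -0.02]
```

{"method": "send_rows", "body": {
  "travel": [
    [0.003,0,0.02],
    [0,0,0.02],
    [0,0,0.01],
    [0,0,0.01],
    [0,0,0.008],
    [0,0,0.006],
    [0,0,0],
    [0,0,0],
    [0,0,0],
    [0,0,0],
    [0,0,0],
    [0,0,0]
  ],
  "dr": [
    [0,0,0],
    [0,0,0],
    [0,0,0],
    [0,0,0],
    [0,0,0],
    [0,0,0],
    [0,0,0],
    [0,0,0],
    [0,0,0],
    [0,0,0],
    [0,0,0],
    [0,0,0]
  ],
  "fingers": [0.026,0.026,0.026,0.026,0.026,0.026,0.026,0,0,0,0,0]
}}

```text
time: 32.88
tool_pos: [0.4453, 0.0141, 0.0238]
orientation: [3.141, 0.001, 1.591]
wrist_force: [0.5, -1.5, 6.3]
opening: 0.008
finger_force: 59.1
```

Gripped again. Push in 182 mm.

{"method": "send_rows", "body": {
  "travel": [
    [0,0.005,0],
    [0,0.01,0],
    [0,0.015,0],
    [0,0.017,0],
    [0,0.017,0],
    [0,0.017,0],
    [0,0.017,0],
    [0,0.017,0],
    [0,0.017,0],
    [0,0.017,0],
    [0,0.015,0],
    [0,0,0]
  ],
  "dr": [
    [0,0,0],
    [0,0,0],
    [0,0,0],
    [0,0,0],
    [0,0,0],
    [0,0,0],
    [0,0,0],
    [0,0,0],
    [0,0,0],
    [0,0,0],
    [0,0,0],
    [0,0,0]
  ],
  "fingers": [0,0,0,0,0,0,0,0,0,0,0,0],
  "newtons": 80
}}

```text
time: 33.88
tool_pos: [0.6131, 0.019, 0.0239]
orientation: [3.137, -0.002, 1.592]
wrist_force: [1.5, 2.4, 7.2]
opening: 0.007
finger_force: 80.7
```

{"method": "send_rows", "body": {
  "travel": [
    [0,0.008,0],
    [0,0.006,0],
    [0,0.004,0],
    [0,0.002,0],
    [0,0,0],
    [0,0,0]
  ],
  "dr": [
    [0,0,0],
    [0,0,0],
    [0,0,0],
    [0,0,0],
    [0,0,0],
    [0,0,0]
  ],
  "fingers": [0,0,0,0,0,0]
}}

```text
time: 34.38
tool_pos: [0.6245, 0.0193, 0.0239]
orientation: [-3.134, -0.002, 1.592]
wrist_force: [-8.7, 2.5, 14.8]
opening: 0.0071
finger_force: 81.6
```

{"method": "send_rows", "body": {
  "travel": [
    [0,0,0],
    [0,0,0],
    [0,0,0],
    [0,0,0],
    [0,0,-0.02],
    [0,0,-0.03],
    [0,0,-0.03],
    [0,0,-0.03],
    [0,0,-0.03],
    [0,-0.035,0],
    [0,-0.035,0],
    [0,-0.035,0]
  ],
  "dr": [
    [0,0,0],
    [0,0,0],
    [0,0,0],
    [0,0,0],
    [0,0,0],
    [0,0,0],
    [0,0,0],
    [0,0,0],
    [0,0,0],
    [0,0,0],
    [0,0,0],
    [0,0,0]
  ],
  "fingers": [0.026,0.026,0.026,0.026,0.026,0.026,0.026,0.026,0.026,0.026,0.026,0.026]
}}

```text
time: 35.38
tool_pos: [0.5233, 0.0158, 0.1631]
orientation: [-3.141, 0.0, 1.591]
wrist_force: [-0.5, 0.0, 0.2]
opening: 0.0259
finger_force: 0.0
```

{"method": "send_rows", "body": {
  "travel": [
    [0,-0.04,0],
    [0,-0.04,0],
    [0,-0.04,0],
    [0,-0.04,0],
    [0,0,0],
    [0,0,0],
    [0,0,0],
    [0,0,0]
  ],
  "dr": [
    [0,0,0],
    [0,0,0],
    [0,0,0],
    [0,0,0],
    [0,0,0],
    [0,0,0],
    [0,0,0],
    [0,0,0]
  ],
  "fingers": [0.026,0.026,0.026,0.026,0.026,0.026,0.026,0.026]
}}

```text
time: 36.05
tool_pos: [0.3654, 0.0127, 0.1635]
orientation: [3.141, 0.0, 1.591]
wrist_force: [-0.1, 1.0, 0.3]
opening: 0.0257
finger_force: 0.0
```

```bash
python3 - <<'E'
from h import *
im,t=check(); togo([.36,0,.2])
T0=cv2.imread("pics/top0.png"); S0=cv2.imread("pics/scene0.png")
for y in range(205,236,2): print(y,T0[y,345].tolist(),t[y,345].tolist(),T0[y,300].tolist(),t[y,300].tolist())
for y in(230,232): print(T0[y,296:343,1].mean().round(),t[y,296:343,1].mean().round())
print("scene bar",[ (S0[y,295:330,1].mean().round(),im[y,295:330,1].mean().round()) for y in range(254,264)])
E
```

```text
pot1 scene pred top ctr [166.4 231.7] blob [165.2 235.7] 558 [146 216  36  31]
pot1 top pred top ctr [454.  250.6] blob [454.  249.6] 288 [444 243  21  16]
pot2 scene pred top ctr [202.6 183.6] blob [201.8 188.6] 377 [189 181  26  17]
pot2 top pred top ctr [427.9 327.3] blob [427.6 325.9] 349 [415 318  25  17]
scene red [(array([432.6, 244.8]), array([422, 238,  22,  14, 225], dtype=int32))]
top red [(array([202.8, 236.4]), array([193, 227,  20,  20, 310], dtype=int32))]
pos [0.3652 0.0128 0.1633] rpy [-3.141  0.     1.591] q [ 0.04  0.01 -0.53  1.04 -0.    1.59] F [0.6 0.3 0.1] open 0.026 tool-shift [-0.0127 -0.0055 -0.0367]
205 [204, 197, 195] [205, 198, 196] [202, 197, 195] [203, 198, 195]
207 [204, 198, 195] [204, 197, 195] [201, 197, 194] [202, 198, 195]
209 [209, 203, 200] [209, 202, 199] [203, 198, 196] [203, 198, 196]
211 [135, 136, 138] [134, 136, 137] [167, 163, 160] [167, 161, 160]
213 [150, 152, 153] [150, 151, 152] [144, 146, 147] [144, 146, 147]
215 [158, 159, 161] [159, 160, 162] [152, 152, 155] [151, 152, 154]
217 [81, 79, 78] [81, 80, 79] [130, 132, 132] [130, 132, 1
[... 287 characters left out ...]
58, 57] [61, 58, 55]
229 [134, 130, 110] [134, 130, 110] [54, 51, 49] [55, 53, 50]
231 [135, 131, 110] [135, 130, 110] [58, 55, 54] [57, 56, 55]
233 [134, 129, 108] [134, 130, 109] [122, 118, 99] [123, 118, 100]
235 [134, 129, 109] [135, 131, 110] [138, 132, 112] [137, 132, 112]
60.0 60.0
81.0 80.0
scene bar [(np.float64(102.0), np.float64(92.0)), (np.float64(104.0), np.float64(93.0)), (np.float64(95.0), np.float64(88.0)), (np.float64(72.0), np.float64(71.0)), (np.float64(53.0), np.float64(52.0)), (np.float64(53.0), np.float64(53.0)), (np.float64(101.0), np.float64(101.0)), (np.float64(154.0), np.float64(154.0)), (np.float64(168.0), np.float64(168.0)), (np.float64(169.0), np.float64(168.0))]
```

The drawer front matches the starting picture pixel for pixel, the weights and bottle are in place, and the arm is clear.

```bash
python3 -c "
from cell import job_done
print(job_done())"
```

```text
the job is handed in; nothing more can be done
None
```

I handed the job in, but the verdict was not shown to me: the red-capped bottle stands on the mat, the two weights that were in the drawer lie centred on pot1 and pot2, the drawer is fully shut, and I did not touch the cup or the jar.

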